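# Torque a filter holder's clamp nut with a breakaway wrench

### The arm

A 6-joint arm with a two-finger parallel gripper is mounted at the origin on the work surface. World frame = base frame: x ahead of the robot, y to its left, z up, the work surface at z = 0. Lengths are in mm, angles in rad, forces in N, time in s.
With the tool pointing down it reaches from about 275 to 1000 mm from the base axis. Payload 8.4 kg.
Tool frame: the origin (TCP) lies at the very end of the fingers, on their centre line; the grasp point (between the pads) lies behind it (r.grip_point_offset is the x of the grasp point in the tool frame, in mm); x points along the fingers, z is the direction in which the jaws open and shut, and the axes are right-handed (so a half turn about x gives the same grasp; the last joint's range is limited). The gripper opens to 85 mm and grips with 20 to 120 N. Pads are 22 mm wide; open, the fingers measure 114 mm over their backs; the gripper's body (76 mm by 85 mm) begins 54 mm behind the grasp point. The pads swing forward as they close: fully open they stand 13 mm farther back than shut.
Start: joints at [1.314, 0.353, 1.633, -0, 1.155, -0.002], TCP at [157.531, 604.824, 206.081] pointing down, gripper open.
Joint ranges: [-2.63, 2.63], [-0.92, 2.1], [0.06, 2.66], [-1.3, 4.44], [0, 2.69], [-3.02, 3.02]. Speed limits (rad/s): [2.22, 2.22, 2.79, 3.14, 3.14, 3.14].

### API

Orientations are given as [roll, pitch, yaw] about the fixed x, y, z axes, in that order (R = Rz(yaw) Ry(pitch) Rx(roll)).
In Python, from rig import r, vision, order gives the robot as it stands. The module is installed in compiled form; this text tells all that it offers.
- The arm moves only by the tool step_arm, never from a script. Its argument "rows" is a list of rows, each a list of 7 numbers: the shift along the world's x, y, z in mm, then the turn, a rotation vector about the world's x, y, z in rad, then the finger opening in mm, from 0 to 85.4. A call has exactly 8 rows; each row is the pose to reach, as a shift and turn from the pose measured when the call began; what a row does not reach only later rows make up. A row lasts 1/8 s, in which the tool goes at most 62.5 mm and 10.7 degrees, less where a joint would pass 70% of its speed; a pose out of reach is approached as far as the arm can. A call with a gripper value outside its range is refused whole. The fingers move at their own pace and stop on an object; "force" is the grip in N (left out, the last holds). Time passes only in rows, so rows that repeat a pose let the fingers close, or fill a call up. It gives the time, the measured TCP pose, the force and the opening at its end, in the units of the state.
- r.sense(): the state, without advancing time (a new reading comes with each control period).
- vision.grab_frame(name): name is "scene" or "top" or "wrist"; returns (picture, depth): 384x512x3 uint8, red, green, blue; 384x512 float32, mm along the optical axis (not along the pixel's ray), 0 where there is no reading.
- vision.camera_info(name): a dict with "K" (3x3 intrinsics, pixels), "origin" and "attitude" of the camera in the world; the wrist camera has in their place "tool_from_camera" (4x4, takes a point from camera to tool coordinates, whose origin is the TCP and whose axes are the tool frame's). Camera axes: x right, y down, z forward; pixel columns grow to the right and rows downward; lengths in mm; the calibration is good to about 2 mm. The wrist camera is an equidistant fisheye: a pixel r from the principal point sees the ray r / f radians off the axis. A picture is of the moment at which its call begins: read the wrist's pose just before it. camera_info takes no time and is no camera call.
- order.sign_off(): hands the job in, once; it reports no verdict.
The state is a dict: "clock": time; "qpos": joint angles; "qvel": joint speeds; "joint_efforts": joint torques, N m; "eef_pos": TCP position; "tcp_rot": TCP orientation; "contact_force": force on the tool from outside, world axes, zero at the start; "wrist_torque": the same for the moment, N m; "opening": opening from 0.0 (shut) to 1.0 (fully open).
Only numpy, scipy, OpenCV 4.12 (cv2) and the standard library are available. Lean on these libraries where they do the work, as an engineer would, in place of code of your own. Each camera call takes 0.05 s, during which the arm holds its last target.

### The job

Take the breakaway torque wrench from its rest, set its ring gently down over the square brass nut of the steel filter holder until it lies flat on the holder, and turn the handle clockwise (seen from above) until the wrench's joint gives. Stop as soon as it gives, do not fold the handle on to its end stop; then let go and leave the wrench lying on the nut with its handle straight again. Leave the other things on the bench where they are.

Things in the scene. Friction and masses are not known exactly. Their poses are not given: they have to be found in the camera images.
- socket (a point): Centre of the wrench's open square steel ring, half-way up (10 mm above its underside). Ring 20 mm high, 55 mm over its outside, square hole 39 mm wide. x points from the ring along the straight handle, z up; the hole has a flat side towards +x.
- wrench: The loose breakaway wrench, about 320 g (varies by a quarter). Origin: under the ring's centre; x along the handle, z up. 212 mm from ring centre to handle end, 20 mm high, flat underside, balances about 60 mm from the ring's centre.
- rest: White rest, fixed, on which the wrench starts, lying on two black rubber pads (under the ring, 60 mm wide, and under the handle at 190 mm) 30 mm above the bench; between them 25 mm of free space under the handle. Origin: at bench height under the ring; x along the wrench.
- handle_mid (a point): Point on the middle line of the handle, half-way up, 105 mm from the ring's centre when straight; a good place to pick it up. The grey grip is 22 mm wide, 20 mm high and runs from 102 to 212 mm from the ring's centre. x points along the handle away from the ring, z up.
- handle_end (a point): Point on the middle line of the handle's grip, half-way up, 185 mm from the ring's centre when straight; a good place to push it sideways. x points along the handle away from the ring.
- breakaway (a joint): Bend of the handle at the wrench's joint (upright axis, 45 mm from the ring's centre), rad; 0 = straight, held rigid by a preload. Pushed clockwise with about 9 N at handle_end (1.2 N m at the joint) against a tight nut it gives: it swings on at level force instead of the force rising further, up to an end stop at 0.28. Let go, it springs straight. It has given above 0.07; must stay under 0.22.
- nut_center (a point): Centre of the square brass nut, half-way up (8 mm above the holder's top): 36 x 36 mm, 16 mm high. x points to the middle of a side. The ring fits four ways, 1.5 mm clear each side, 0.09 rad of play each way. A 16 mm bolt end stands 5 mm out of it. It turns clockwise with light friction (0.35 N m) for 0.25 to 0.6 rad more, not known beforehand, then is home and stops dead.
- flange: The filter holder's round aluminium top disc, 150 mm in diameter, fixed; origin on the holder's axis at bench height, flat top 43 mm above it. The seated wrench lies flat on it, the handle overhanging the rim with 43 mm of free space below. Two short thin ports stick out of the holder's sides below.
- blue_plate: Blue well plate 85 x 127 x 15 mm; bystander. Origin: centre of its underside.
- green_plate: Green well plate 85 x 127 x 15 mm; bystander. Origin: centre of its underside.
- seal_ring: Blue sealing ring, 64 mm outside, 8 mm high; bystander. Origin: centre of its underside.
- spanner: Ordinary small steel spanner lying on the bench; bystander.
- reagent: White jar with blue cap, 60 mm wide, 110 mm high; bystander. Origin: centre of its underside.
- beaker: Glass beaker, 68 mm wide, 85 mm high; bystander. Origin: centre of its underside.
- tip_box: Orange pipette-tip box with grey lid, 85 x 120 x 53 mm; bystander. Origin: centre of its underside.
Things that resemble listed ones, but are neither listed nor needed, are in the scene too. What is shaped like the wrench but red is not meant.

How it is judged (in metres and radians):
On the way, in this order (a step that is already met when the one before it is completed fails the run):
1. the wrench's ring is seated over the nut, flat on the holder (horizontal distance between socket and nut_center below 0.006 m and z of socket in the frame of flange below 0.057 m and angle between socket's own z axis and vertical below 0.06 rad), for 0.2 s.
2. the breakaway joint gives while the ring is on the nut (value of joint breakaway above 0.07 rad and horizontal distance between socket and nut_center below 0.006 m and z of socket in the frame of flange below 0.058 m).
At the end, for the whole second after the job is handed in: The wrench lies at rest with its ring on the nut (within 6 mm of the nut's axis, flat on the holder within 4 mm and 0.06 rad), its handle straight again (bend under 0.03 rad), and nothing touched by the robot (all of step 1 and value of joint breakaway below 0.03 rad and angular speed of wrench below 0.1 rad/s).
It fails at once if the handle is folded on towards its end stop after the joint has given (bend over 0.22 rad) (value of joint breakaway above 0.22 rad).
It fails at once if the wrench is pressed onto the holder's top with more than 30 N (contact force between wrench and flange above 30 N).
It fails at once if another thing on the bench is moved by more than 30 mm (distance of any of blue_plate, green_plate, seal_ring, spanner, reagent, beaker, tip_box from where it was at the start of the episode above 0.03 m).
It also fails if it takes over 72 s, if anything falls off the work surface, if the arm or the gripper's body presses on something with over 40 N, if the wrist force passes 120 N, or if a joint passes its speed limit or range.

## Working session

There is one attempt and no reset: what is moved stays moved. The work goes in short steps, Python scripts to look and compute and a tool call to move; the robot and the scene stay as the last step left them, time stands still between calls to the robot, and variables do not carry over. Pictures are saved under pics/ and viewed, and the job is handed in when it is done.

Besides the shell and the picture viewer there is one more tool, called after "Emit:" as name(argument=value, ...), one argument or row to a line, values as JSON. step_arm: Moves the arm, as the interface text tells. Its arguments: {"type":"object","properties":{"rows":{"type":"array"},"force":{"type":"number"}},"required":["rows"]}

```bash
mkdir -p pics
cat > h.py <<'E'
from rig import r, vision, order
import numpy as np, cv2
from scipy.spatial.transform import Rotation as R
def save(n,im): cv2.imwrite('pics/'+n+'.png',cv2.cvtColor(im,cv2.COLOR_RGB2BGR))
E
python3 - <<'E'
from h import *
s=r.sense();print(s, r.grip_point_offset)
for n in ['scene','top','wrist']:
    im,d=vision.grab_frame(n); save(n+'0',im); np.savez('pics/'+n+'0.npz',im=im,d=d)
    print(n,vision.camera_info(n))
E
```

```text
{'clock': 0.0, 'qpos': array([ 1.31362306e+00,  3.53620893e-01,  1.63413766e+00,  7.60660019e-06,
        1.15517017e+00, -2.43186190e-03]), 'qvel': array([-0.000562  , -0.00057974,  0.00143075,  0.00054397,  0.00263829,
       -0.00012966]), 'joint_efforts': array([-1.30407298e-03, -6.05268574e+01, -3.42049563e+01, -1.50485653e-05,
        9.74100869e-03, -1.02722464e-05]), 'eef_pos': array([157.38659399, 604.34237384, 205.37720287]), 'tcp_rot': array([ 3.13395536,  1.56946024, -1.8331781 ]), 'contact_force': array([-0.5495652 , -0.61537768,  0.43850166]), 'wrist_torque': array([0.02001839, 0.04449133, 0.00818796]), 'opening': 0.9999887676200098} -18.700000000000003
scene {'K': array([[400.95461775,   0.        , 255.54974074],
       [  0.        , 400.95461775, 192.43716076],
       [  0.        ,   0.        ,   1.        ]]), 'origin': array([1153.87047245,  101.11611465, 1048.38687024]), 'attitude': array([-2.54449185,  0.00488111,  1.80601424])}
top {'K': array([[380.75814018,   0.        , 257.50900369],
       [  0.        , 380.75814018, 192.50573319],
       [  0.        ,   0.        ,   1.        ]]), 'origin': array([ 397.18793779,  -58.14717532, 1309.47015882]), 'attitude': array([-3.05746917,  0.00862704, -1.54087628])}
wrist {'K': array([[297.31863964,   0.        , 254.92264361],
       [  0.        , 297.31863964, 191.14725046],
       [  0.        ,   0.        ,   1.        ]]), 'tool_from_camera': array([[-5.77331737e-04, -3.24427782e-01,  9.45910292e-01,
        -1.67745991e+02],
       [-8.92061531e-04, -9.45909906e-01, -3.24428194e-01,
         8.46307805e+01],
       [ 9.99999435e-01, -1.03111288e-03,  2.56694265e-04,
         3.18768736e-01],
       [ 0.00000000e+00,  0.00000000e+00,  0.00000000e+00,
         1.00000000e+00]])}
```

View pics/scene0.png

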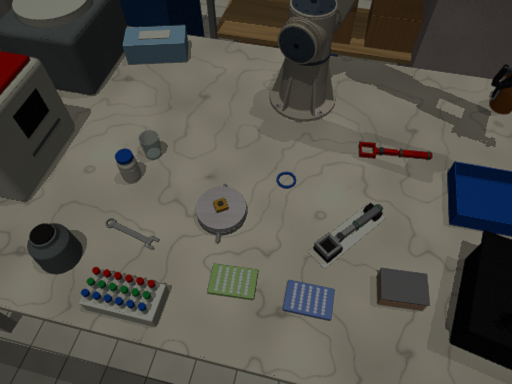

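View pics/top0.png

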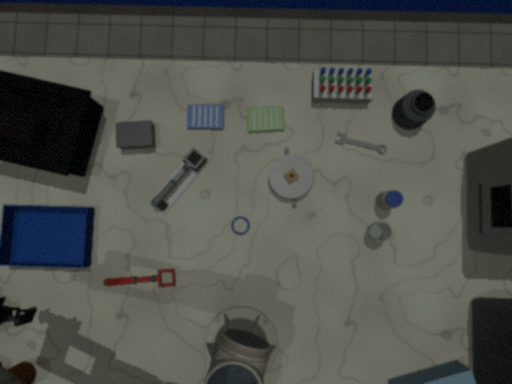

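View pics/wrist0.png

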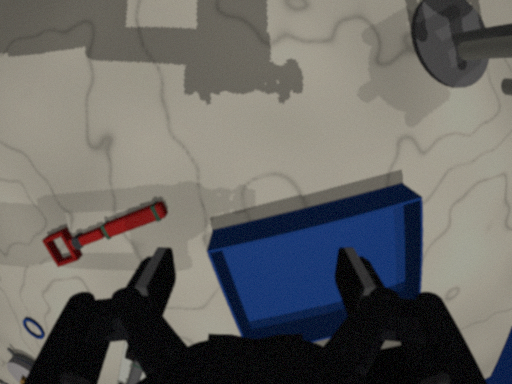

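Candidates for the wrench in the top view are the grey one on the white rest (180,182), the red lookalike (140,280) and the ordinary spanner (360,143). I choose the grey one on the rest. The nut is brass, on the disc at (291,176). Close crops next.

Run:
```python
from h import *
t=np.load('pics/top0.npz')['im'];s=np.load('pics/scene0.npz')['im']
def c(im,x,y,w,h,f): return cv2.resize(im[y:y+h,x:x+w],None,fx=f,fy=f,interpolation=cv2.INTER_CUBIC)
a=c(t,145,140,75,75,5);b=c(t,255,140,75,75,5)
e=c(s,300,190,95,75,4);f=c(s,185,170,95,75,4)
save('crop_top',np.clip(np.hstack([a,b]).astype(float)*1.6,0,255).astype(np.uint8))
save('crop_sc',np.clip(np.hstack([e,f]).astype(float)*1.5,0,255).astype(np.uint8))
```

```text
(no output)
```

View pics/crop_top.png

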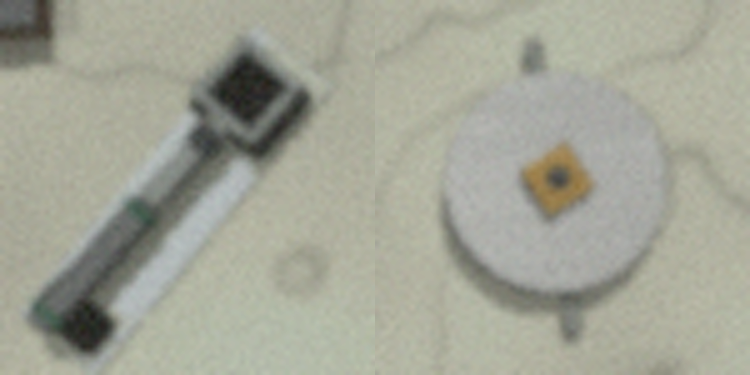

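View pics/crop_sc.png

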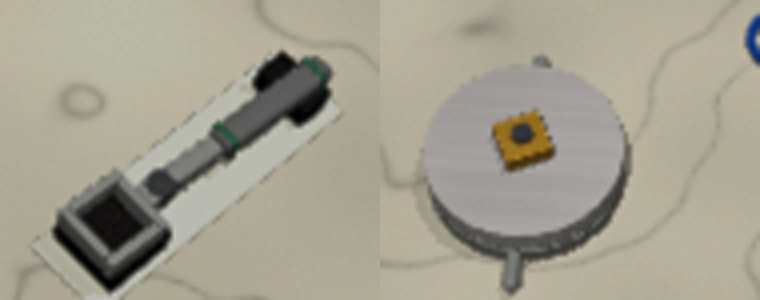

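The crop confirms the choice: grey square ring at top (194.4,157.6), handle end near (154.5,203). The nut is at (291.5,175.7), a little rotated. Rough positions follow.

```bash
cat >> h.py <<'E'
def ray(name,uv,pose=None):
    ci=vision.camera_info(name);K=ci['K'];uv=np.atleast_2d(uv).astype(float)
    xy=(uv-K[:2,2])/K[0,0]
    if name=='wrist':
        th=np.linalg.norm(xy,axis=1);k=np.where(th>1e-9,np.sin(th)/np.maximum(th,1e-9),1)
        d=np.c_[xy*k[:,None],np.cos(th)]
        p,rot=pose;T=ci['tool_from_camera'];Rw=R.from_euler('xyz',rot).as_matrix()
        return Rw@T[:3,3]+p, d@T[:3,:3].T@Rw.T
    d=np.c_[xy,np.ones(len(xy))]
    return ci['origin'], d@R.from_euler('xyz',ci['attitude']).as_matrix().T
def onz(name,uv,z,pose=None):
    o,d=ray(name,uv,pose);return o+d*((z-o[2])/d[:,2])[:,None]
E
python3 - <<'E'
from h import *
T=np.array([[247,88],[45,315],[140,210]])/5+[145,140]
S=np.array([[112,222],[318,68],[227,138]])/4+[300,190]
print('wr top',onz('top',T,50).round(1));print('wr scene',onz('scene',S,50).round(1))
print('nut',onz('top',[[255+(557-375)/5,140+180/5]],59).round(1),onz('scene',[[185+(522-380)/4,170+138/4]],59).round(1))
print('disc',onz('top',[[255+(556-375)/5,140+182/5]],43).round(1))
for n,p in (('top',T),('scene',S)):
  d=np.load(f'pics/{n}0.npz')['d'];print([d[int(v),int(u)] for u,v in p])
s=r.sense();print(R.from_euler('xyz',s['tcp_rot']).as_matrix().round(3))
E
```

```text
wr top [[614.2 170.8  50. ]
 [458.  298.3  50. ]
 [529.9 238.6  50. ]]
wr scene [[621.2 174.   50. ]
 [461.6 304.1  50. ]
 [536.1 244.8  50. ]]
nut [[ 560.3 -154.6   59. ]] [[ 565.9 -150.2   59. ]]
disc [[ 561.  -155.1   43. ]]
[np.float32(1295.7749), np.float32(1264.3103), np.float32(1265.8241)]
[np.float32(1123.863), np.float32(1180.5906), np.float32(1146.0688)]
[[-0.    -0.968  0.252]
 [-0.001  0.252  0.968]
 [-1.    -0.    -0.001]]
```

Emit:
step_arm(
  rows=[
    [50,-50,0,0,0,-0.1,85],
    [100,-98,0,0,0,-0.2,85],
    [150,-146,0,0,0,-0.3,85],
    [200,-194,0,0,0,-0.43,85],
    [250,-242,0,0,0,-0.43,85],
    [300,-290,0,0,0,-0.43,85],
    [345,-333,-5,0,0,-0.43,85],
    [378,-366,-25,0,0,-0.43,85],
  ],
)

```text
clock: 1.15
eef_pos: [517.2, 256.9, 188.1]
tcp_rot: [-0.73, 1.57, 0.156]
contact_force: [-0.2, 0.3, -0.1]
opening: 0.997
```

Run:
```python
from h import *
s=r.sense();print(s['clock'],s['eef_pos'],s['qpos'].round(3))
im,d=vision.grab_frame('wrist');save('w1',im);np.savez('pics/w1.npz',im=im,d=d,p=s['eef_pos'],rot=s['tcp_rot'])
```

```text
1.15 [517.18444385 256.89447397 188.14720473] [ 0.459  0.297  1.756 -0.     1.087 -0.427]
```

View pics/w1.png

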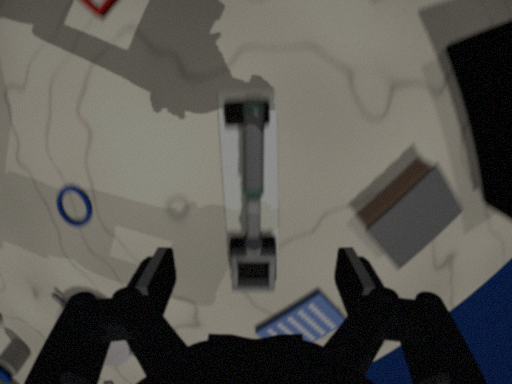

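The wrist view shows the grey wrench straight ahead: ring hole about (254,271), handle end about (256,103), collar at (254,193).

Run:
```python
from h import *
s=r.sense();print(s['clock'],s['eef_pos'],s['tcp_rot'],s['qvel'].round(3))
im,d=vision.grab_frame('wrist');save('w2',im);np.savez('pics/w2.npz',im=im,d=d,p=s['eef_pos'],rot=s['tcp_rot'])
c=cv2.resize(im[85:305,205:305],None,fx=3.6,fy=2.7*1,interpolation=cv2.INTER_CUBIC)
c=cv2.resize(im[85:305,205:305],None,fx=2.7,fy=2.7,interpolation=cv2.INTER_CUBIC)
save('w2c',np.clip(c*2.0,0,255).astype(np.uint8))
```

```text
1.2 [520.57716664 251.64534121 185.72938092] [-2.11939923  1.5668185  -1.23511689] [ 0.08  -0.021  0.041  0.017  0.042  0.144]
```

View pics/w2c.png

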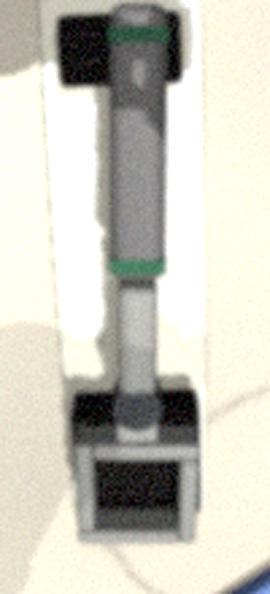

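Run:
```python
from h import *
f=np.load('pics/w2.npz');pose=(f['p'],f['rot'])
P=np.array([[138,493],[136,268],[138,33],[137,200],[78,447],[198,447],[195,540],[80,540]])/2.7+[205,85]
X=onz('wrist',P,50,pose);print(X.round(1))
print('ring len',np.linalg.norm(X[0]-X[1]),np.linalg.norm(X[0]-X[2]),'sides',[round(np.linalg.norm(X[4+i]-X[4+(i+1)%4]),1) for i in range(4)])
d=X[2]-X[0];print('dir',np.degrees(np.arctan2(d[1],d[0])))
for i,(u,v) in enumerate(P[:4]): 
    z=f['d'][int(v),int(u)];o,dr=ray('wrist',[[u,v]],pose); print(i,z)
M=R.from_euler('xyz',f['rot']).as_matrix();print('toolz ang',np.degrees(np.arctan2(M[1,2],M[0,2])))
u=d/np.linalg.norm(d);print('mid108',X[0]+u*108, 'end',X[0]+u*212)
print(r.sense()['eef_pos'])
```

```text
[[612.5 177.6  50. ]
 [530.  244.1  50. ]
 [459.4 303.   50. ]
 [508.8 262.   50. ]
 [577.2 172.6  50. ]
 [610.5 213.1  50. ]
 [650.4 181.1  50. ]
 [616.3 139.5  50. ]]
ring len 106.05623055920283 197.95185787673407 sides [np.float64(52.4), np.float64(51.2), np.float64(53.7), np.float64(51.2)]
dir 140.68715842433292
0 375.8946
1 318.49448
2 288.12543
3 310.26907
toolz ang 50.66544433647322
mid108 [528.9747361  246.01692222  50.        ] end [448.51011997 311.90656898  50.        ]
[517.95798932 253.87149241 185.98659756]
```

Emit:
step_arm(
  rows=[
    [5,-4,0,0,0,0,85],
    [12,-9,-15,0,0,0,85],
    [12,-9,-40,0,0,0,85],
    [12,-9,-65,0,0,0,85],
    [12,-9,-85,0,0,0,85],
    [12,-9,-100,0,0,0,85],
    [12,-9,-100,0,0,0,85],
    [12,-9,-100,0,0,0,85],
  ],
)

```text
clock: 2.25
eef_pos: [530.3, 245.3, 86.5]
tcp_rot: [-2.612, 1.568, -1.73]
contact_force: [0.2, -0.1, 0.6]
opening: 0.994
```

Run:
```python
from h import *
s=r.sense();print(s['clock'],s['eef_pos'],s['tcp_rot'],s['qvel'].round(3))
im,d=vision.grab_frame('wrist');save('w3',np.clip(im*1.8,0,255).astype(np.uint8));np.savez('pics/w3.npz',im=im,d=d,p=s['eef_pos'],rot=s['tcp_rot'])
```

```text
2.25 [530.29712217 245.2849876   86.50583466] [-2.61216129  1.56828664 -1.73007293] [-0.003 -0.01  -0.004 -0.001  0.002  0.001]
```

View pics/w3.png

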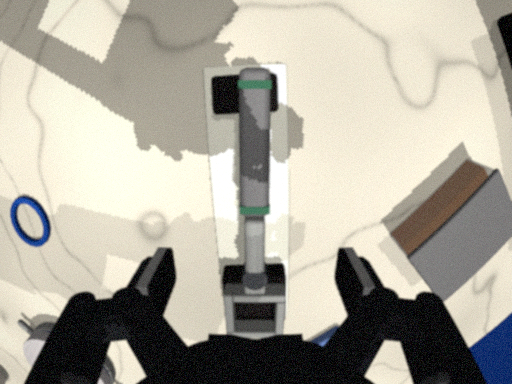

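The handle runs centred between the fingers: collar at (255,211), ring at (255,314).

Run:
```python
from h import *
f=np.load('pics/w3.npz');pose=(f['p'],f['rot'])
X=onz('wrist',[[255,211],[255,84],[255,314]],50,pose);print(X.round(1))
d=X[1]-X[0];print(np.degrees(np.arctan2(d[1],d[0])))
M=R.from_euler('xyz',f['rot']).as_matrix();print(np.degrees(np.arctan2(M[1,2],M[0,2])))
print((X-f['p'])@M)
```

```text
[[531.  244.6  50. ]
 [460.2 303.   50. ]
 [609.9 179.5  50. ]]
140.49227948676514
50.53986173841854
[[ 3.65071838e+01 -9.44549383e-01 -1.70472751e-02]
 [ 3.63906719e+01  9.08477870e+01  5.91831273e-02]
 [ 3.66369850e+01 -1.03217625e+02 -9.55914082e-02]]
```

Emit:
step_arm(
  rows=[
    [0,0,-15,0,0,0,85],
    [0,0,-35,0,0,0,85],
    [0,0,-52,0,0,0,85],
    [0,0,-62,0,0,0,85],
    [0,0,-65,0,0,0,85],
    [0,0,-65,0,0,0,85],
    [0,0,-65,0,0,0,60],
    [0,0,-65,0,0,0,40],
  ],
  force=60,
)

```text
clock: 3.3
eef_pos: [530.9, 245.4, 22.3]
tcp_rot: [-2.012, 1.569, -1.13]
contact_force: [0.3, -0.2, -0.1]
opening: 0.604
```

Emit:
step_arm(
  rows=[
    [0,0,0,0,0,0,25],
    [0,0,0,0,0,0,15],
    [0,0,0,0,0,0,5],
    [0,0,0,0,0,0,5],
    [0,0,0,0,0,0,5],
    [0,0,0,0,0,0,5],
    [0,0,0,0,0,0,5],
    [0,0,0,0,0,0,5],
  ],
  force=60,
)

```text
clock: 4.3
eef_pos: [531.0, 245.5, 22.8]
tcp_rot: [-1.803, 1.569, -0.922]
contact_force: [-1.5, -0.5, 4.9]
opening: 0.216
```

Emit:
step_arm(
  rows=[
    [0,0,5,0,0,0,5],
    [0,0,12,0,0,0,5],
    [0,0,22,0,0,0,5],
    [0,0,35,0,0,0,5],
    [0,0,50,0,0,0,5],
    [0,0,65,0,0,0,5],
    [0,0,80,0,0,0,5],
    [0,0,95,0,0,0,5],
  ],
)

```text
clock: 5.3
eef_pos: [531.0, 245.5, 119.0]
tcp_rot: [-1.705, 1.569, -0.823]
contact_force: [0.7, -0.4, -3.7]
opening: 0.216
```

Emit:
step_arm(
  rows=[
    [10,-30,5,0,0,0,5],
    [25,-75,5,0,0,-0.03,5],
    [40,-120,5,0,0,-0.06,5],
    [55,-170,5,0,0,-0.09,5],
    [70,-220,5,0,0,-0.12,5],
    [84,-262,5,0,0,-0.15,5],
    [93,-292,5,0,0,-0.165,5],
    [97,-305,5,0,0,-0.165,5],
  ],
)

```text
clock: 6.3
eef_pos: [628.4, -61.1, 124.4]
tcp_rot: [-1.662, 1.568, -0.947]
contact_force: [-0.1, 1.2, -3.2]
opening: 0.212
```

Emit:
step_arm(
  rows=[
    [0,0,0,0,0,0,5],
    [0,0,0,0,0,0,5],
    [0,0,0,0,0,0,5],
    [0,0,0,0,0,0,5],
    [0,0,0,0,0,0,5],
    [0,0,0,0,0,0,5],
    [0,0,0,0,0,0,5],
    [0,0,0,0,0,0,5],
  ],
)

```text
clock: 7.3
eef_pos: [628.3, -61.2, 124.4]
tcp_rot: [-1.686, 1.568, -0.971]
contact_force: [-0.0, 0.0, -2.7]
opening: 0.217
```

Run:
```python
from h import *
s=r.sense();print(s['clock'],s['eef_pos'],s['tcp_rot'],s['qvel'].round(3),s['contact_force'])
im,d=vision.grab_frame('wrist');save('w4',np.clip(im*1.8,0,255).astype(np.uint8));np.savez('pics/w4.npz',im=im,d=d,p=s['eef_pos'],rot=s['tcp_rot'])
```

```text
7.3 [628.34013122 -61.18090133 124.404777  ] [-1.68563366  1.5684933  -0.97050578] [-0.002  0.001  0.002 -0.001 -0.001  0.001] [-0.00328027  0.03065584 -2.72952524]
```

View pics/w4.png

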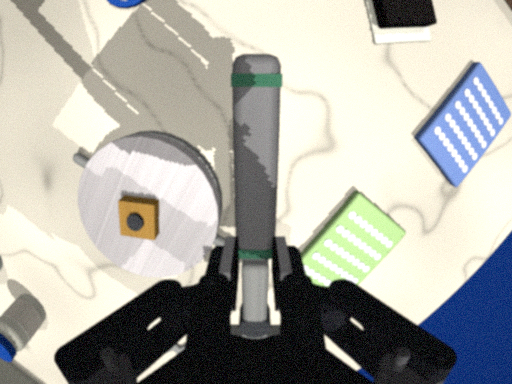

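The nut shows on the disc at (138,217), and the wrench is held with its handle upright in the image at u≈255. I'll take a crop to measure the nut's corners and the pose of the held wrench.

Run:
```python
from h import *
f=np.load('pics/w4.npz');im=f['im']
c1=cv2.resize(im[187:247,108:168],None,fx=6,fy=6,interpolation=cv2.INTER_CUBIC)
g=np.load('pics/w3.npz')['im']
c2=cv2.resize(g[255:345,215:295],None,fx=4,fy=4,interpolation=cv2.INTER_CUBIC)
save('w4c',np.clip(np.hstack([c1,c2])*2.0,0,255).astype(np.uint8))
c3=cv2.resize(im[45:275,220:290],None,fx=2.6,fy=2.6,interpolation=cv2.INTER_CUBIC)
save('w4h',np.clip(c3*2.0,0,255).astype(np.uint8))
D=f['d']
M=R.from_euler('xyz',f['rot']).as_matrix();pose=(f['p'],f['rot'])
for v in range(60,330,15):
    u=256;z=np.median(D[v-1:v+2,u-3:u+4]);o,dr=ray('wrist',[[u,v]],pose)
    T=vision.camera_info('wrist')['tool_from_camera']
    dc=(dr@M)@T[:3,:3];X=o+dr[0]*z/dc[0,2];print(v,z,X.round(1),((X-f['p'])@M).round(1))
```

```text
60 121.362015 [563.3  14.2 158.5] [-34.4  99.5   0.3]
75 123.102974 [567.7   9.1 159.1] [-34.9  92.7   0.3]
90 125.92575 [572.1   4.  158.4] [-34.2  86.    0.3]
105 129.08893 [576.6  -1.1 157.4] [-33.2  79.2   0.3]
120 131.6543 [581.1  -6.3 157. ] [-32.8  72.4   0.3]
135 134.60715 [585.7 -11.6 156.3] [-32.1  65.4   0.3]
150 137.19171 [590.3 -16.9 156. ] [-31.8  58.3   0.3]
165 140.06845 [595.1 -22.5 155.5] [-31.2  50.9   0.3]
180 143.07251 [600.1 -28.2 155. ] [-30.7  43.4   0.3]
195 146.51965 [605.3 -34.2 154.1] [-29.8  35.4   0.3]
210 149.94458 [610.8 -40.5 153.3] [-29.   27.    0.3]
225 153.75774 [616.6 -47.2 152.4] [-28.   18.2   0.3]
240 157.55933 [622.7 -54.2 151.6] [-27.2   8.9   0.3]
255 160.80394 [629.  -61.4 151.4] [-27.   -0.6   0.3]
270 165.87973 [636.3 -69.8 149.9] [-25.4 -11.7   0.4]
285 170.2932 [643.8 -78.4 149.1] [-24.7 -23.2   0.4]
300 175.68423 [652.2 -88.1 147.9] [-23.4 -36.    0.4]
315 181.09195 [661.3 -98.5 146.9] [-22.4 -49.8   0.4]
```

View pics/w4c.png

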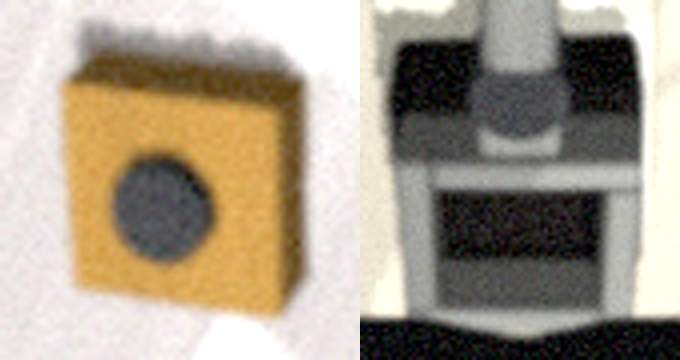

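View pics/w4h.png

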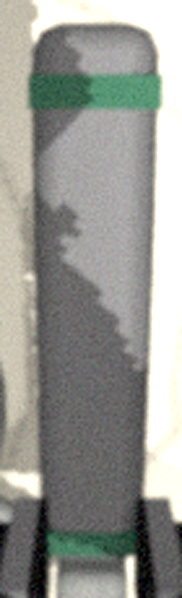

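```bash
cat > m.py <<'E'
from h import *
def depthline(f,u,vs):
    D=f['d'];M=R.from_euler('xyz',f['rot']).as_matrix();pose=(f['p'],f['rot']);T=vision.camera_info('wrist')['tool_from_camera']
    out=[]
    for v in vs:
        z=np.median(D[v-1:v+2,u-3:u+4]);o,dr=ray('wrist',[[u,v]],pose);dc=(dr@M)@T[:3,:3];out.append(((o+dr[0]*z/dc[0,2]-f['p'])@M))
    return np.array(out)
E
python3 - <<'E'
from m import *
f=np.load('pics/w3.npz');pose=(f['p'],f['rot']);M=R.from_euler('xyz',f['rot']).as_matrix()
L=depthline(f,255,range(80,245,12));print(np.polyfit(L[:,1],L[:,0],1), (f['p'][2]-L[:,0]).round(1))
P=np.array([[398-360,163],[640-360,163],[437-360,190],[604-360,190]])/4+[215,255]
print(((onz('wrist',P,50,pose)-f['p'])@M).round(1))
f=np.load('pics/w4.npz');pose=(f['p'],f['rot']);M=R.from_euler('xyz',f['rot']).as_matrix()
L=depthline(f,256,range(75,265,12));print(np.polyfit(L[:,1],L[:,0],1))
print('floor tool tilt',M[:,0])
N=np.array([[66,82],[279,105],[280,315],[77,288]])/6+[108,187]
X=onz('wrist',N,59,pose);print(X.round(1),X.mean(0));e=np.diff(np.vstack([X,X[:1]]),axis=0);print([(round(np.hypot(*a[:2]),1),round(np.degrees(np.arctan2(a[1],a[0]))%90,1)) for a in e])
b=onz('wrist',np.array([[162,207]])/6+[108,187],64,pose);print('bolt',b)
print('toolz',np.degrees(np.arctan2(M[1,2],M[0,2])))
# held: collar, end
H=np.array([[92,543],[95,92],[95,30]])/2.6+[220,45]
for zt in (151,157): print(((onz('wrist',H,zt,pose)-f['p'])@M).round(1))
E
```

```text
[-4.14845013e-03  3.65818709e+01] [50.5 50.2 49.9 50.3 50.2 50.2 49.9 50.1 50.3 50.  50.  50.3 49.6 49.7]
[[ 36.7 -81.7 -26.8]
 [ 36.6 -81.6  25.9]
 [ 36.7 -89.3 -18.6]
 [ 36.6 -89.3  18.3]]
[ -0.0849432  -26.83916892]
floor tool tilt [ 0.00130094 -0.00190039 -0.99999735]
[[ 538.3 -145.1   59. ]
 [ 566.7 -124.9   59. ]
 [ 586.1 -154.3   59. ]
 [ 557.8 -174.6   59. ]] [ 562.220244   -149.73409895   59.        ]
[(np.float64(34.9), np.float64(35.5)), (np.float64(35.2), np.float64(33.4)), (np.float64(34.8), np.float64(35.6)), (np.float64(35.3), np.float64(33.4))]
bolt [[ 561.72378719 -148.582252     64.        ]]
toolz 40.973792063554704
[[-2.66e+01 -1.00e-01 -0.00e+00]
 [-2.68e+01  9.06e+01  6.00e-01]
 [-2.68e+01  1.02e+02  6.00e-01]]
[[-32.6   3.5  -0. ]
 [-32.8  90.4   0.5]
 [-32.8 101.3   0.5]]
```

Run:
```python
from m import *
from scipy.optimize import least_squares
f=np.load('pics/w4.npz');pose=(f['p'],f['rot']);im=f['im'];M=R.from_euler('xyz',f['rot']).as_matrix()
# disc rim: radial gradient search from nut pixel
g=cv2.GaussianBlur(im.astype(np.float32).mean(2),(0,0),1)
c=np.array([148.,205.]);pts=[]
for a in np.arange(0,360,3):
    dv=np.array([np.cos(np.radians(a)),np.sin(np.radians(a))]);rr=np.arange(45,85,.25)
    pr=np.array([g[int(round(c[1]+q*dv[1])),int(round(c[0]+q*dv[0]))] for q in rr]);gr=pr[4:]-pr[:-4]
    i=np.argmin(gr);pts.append([*(c+dv*rr[i+2]),gr[i],a,rr[i+2]])
pts=np.array(pts)
X=onz('wrist',pts[:,:2],43,pose)
ok=pts[:,2]<-8
fit=least_squares(lambda p:np.hypot(X[ok,0]-p[0],X[ok,1]-p[1])-p[2],[562,-150,75],loss='soft_l1',f_scale=.5)
print(ok.sum(),fit.x,np.median(abs(fit.fun)))
res=np.hypot(X[:,0]-fit.x[0],X[:,1]-fit.x[1])-fit.x[2]
print([(int(p[3]),round(q,1)) for p,q in zip(pts,res) if abs(q)<2 and p[2]<-8])
# depth at disc, nut and ring
def dz(f,u,v):
    M=R.from_euler('xyz',f['rot']).as_matrix();T=vision.camera_info('wrist')['tool_from_camera']
    z=np.median(f['d'][v-1:v+2,u-1:u+2]);o,dr=ray('wrist',[[u,v]],(f['p'],f['rot']));dc=(dr@M)@T[:3,:3];return (o+dr[0]*z/dc[0,2]).round(1)
print('disc',dz(f,120,175),dz(f,190,230),'nut',dz(f,128,205),dz(f,148,230))
f3=np.load('pics/w3.npz')
for u,v in [(228,310),(282,310),(240,299),(270,299),(255,299),(228,300),(282,325)]: print('ring',dz(f3,u,v))
for u,v in [(100,200),(400,120)]: print('floor',dz(f3,u,v))
```

```text
76 [ 564.16538989 -157.60533455   76.83984334] 3.827660117804527
[(0, np.float64(2.0)), (3, np.float64(1.3)), (6, np.float64(0.6)), (9, np.float64(0.0)), (12, np.float64(-0.3)), (15, np.float64(-0.6)), (18, np.float64(-0.7)), (21, np.float64(-0.8)), (24, np.float64(-1.8)), (33, np.float64(-0.6)), (36, np.float64(-0.5)), (39, np.float64(-1.2)), (42, np.float64(0.3)), (69, np.float64(-1.8)), (87, np.float64(1.1)), (210, np.float64(0.9)), (213, np.float64(0.3)), (216, np.float64(1.6)), (219, np.float64(0.2)), (222, np.float64(1.3)), (225, np.float64(1.2)), (228, np.float64(1.5)), (231, np.float64(2.0)), (345, np.float64(1.7)), (354, np.float64(1.4)), (357, np.float64(1.3))]
disc [ 522.9 -132.8   42.6] [ 607.8 -132.    42.8] nut [ 547.5 -142.6   59. ] [ 575.8 -150.5   58.9]
ring [590.7 163.6  50.1]
ring [622.1 200.9  49.5]
ring [587.5 180.7  49.9]
ring [604.2 201.   50. ]
ring [595.9 190.8  49.8]
ring [582.1 171.4  49.6]
ring [637.5 189.4  49.9]
floor [4.400e+02 1.168e+02 2.000e-01]
floor [ 5.636e+02  3.904e+02 -3.000e-01]
```

```bash
cat >> m.py <<'E'
def cloud(name,f):
    h,w=f['d'].shape;U,V=np.meshgrid(np.arange(w),np.arange(h));uv=np.c_[U.ravel(),V.ravel()]
    if name=='wrist':
        pose=(f['p'],f['rot']);o,dr=ray(name,uv,pose);T=vision.camera_info(name)['tool_from_camera'];ax=R.from_euler('xyz',f['rot']).as_matrix()@T[:3,2]
    else:
        o,dr=ray(name,uv);ax=R.from_euler('xyz',vision.camera_info(name)['attitude']).as_matrix()[:,2]
    return (o+dr*(f['d'].ravel()/(dr@ax))[:,None]).reshape(h,w,3)
def rect(X,m,plane):
    # minAreaRect of mask points in xy
    p=X[m][:,:2].astype(np.float32);return cv2.minAreaRect(p)
E
python3 - <<'E'
from m import *
f=np.load('pics/w4.npz');X=cloud('wrist',f)
m=(abs(X[...,2]-43)<2)&(np.hypot(X[...,0]-562,X[...,1]+150)<90)
m=cv2.morphologyEx(m.astype(np.uint8),cv2.MORPH_OPEN,np.ones((3,3)))
print('disc',cv2.minEnclosingCircle(X[m>0][:,:2].astype(np.float32)))
m=(abs(X[...,2]-59)<2.5)&(np.hypot(X[...,0]-562,X[...,1]+150)<35)
print('nut',rect(X,m,59),X[m].mean(0))
for n in ('top','scene'):
    f=np.load(f'pics/{n}0.npz');X=cloud(n,f)
    m=(abs(X[...,2]-43)<4)&(np.hypot(X[...,0]-562,X[...,1]+150)<90)
    print(n,'disc',cv2.minEnclosingCircle(X[m][:,:2].astype(np.float32)))
    m=(abs(X[...,2]-59)<5)&(np.hypot(X[...,0]-562,X[...,1]+150)<35)
    print('nut',X[m].mean(0),m.sum())
for k in ('w2','w3'):
    f=np.load(f'pics/{k}.npz');X=cloud('wrist',f);M=R.from_euler('xyz',f['rot']).as_matrix();Y=(X-f['p'])@M
    m=(abs(X[...,2]-50)<2)&(np.hypot(X[...,0]-613,X[...,1]-177)<50)
    q=Y[m];a=q[(abs(q[:,2])>15)];print(k,'ring z',q[:,2].min(),q[:,2].max(),'y',a[:,1].min(),a[:,1].max())
    for zz in (-23,23,0): 
        b=q[abs(q[:,2]-zz)<3];print(zz,np.sort(b[:,1])[[0,-1]].round(1))
    print(f['p'])
E
```

```text
disc ((561.5961303710938, -150.36093139648438), 75.00715637207031)
nut ((561.4699096679688, -150.11001586914062), (36.672943115234375, 36.6241455078125), 33.0981559753418) [ 561.56244118 -148.12572627   58.79013534]
top disc ((562.7747192382812, -153.17100524902344), 74.6862564086914)
nut [ 562.42857277 -153.15262031   59.34827414] 101
scene disc ((564.174072265625, -152.39073181152344), 75.87149810791016)
nut [ 565.31572177 -151.37945872   59.30478245] 124
w2 ring z -26.936768676850136 27.856758795130236 y -147.69873903916113 -91.90877616852717
-23 [-145.7  -91.9]
23 [-147.7  -93.2]
0 [-147.2  -68.4]
[520.57716664 251.64534121 185.72938092]
w3 ring z -28.638816790856296 26.775844247016916 y -133.3724239484673 -80.92137995725844
-23 [-131.6  -80.9]
23 [-131.5  -81.7]
0 [-135.7  -57.4]
[530.29712217 245.2849876   86.50583466]
```

Run:
```python
from m import *
for k in ('w3','w4'):
    f=np.load(f'pics/{k}.npz');X=cloud('wrist',f);M=R.from_euler('xyz',f['rot']).as_matrix();Y=(X-f['p'])@M
    hz=(36.5 if k=='w3' else None)
    line=hz if hz else (-26.84-.0849*Y[...,1])
    m=(abs(Y[...,0]-line)<4)&(abs(Y[...,2])<14)&(Y[...,1]>-20)&(Y[...,1]<140)
    q=Y[m];print(k,'end y',np.sort(q[:,1])[-5:].round(1))
    for y0 in range(0,100,20):
        b=q[abs(q[:,1]-y0)<4];print(y0,b[:,2].min().round(1),b[:,2].max().round(1),np.median(b[:,2]).round(2))
    # green collars
    g=f['im'].astype(int);gm=(g[...,1]-g[...,0]>18)&(g[...,1]-g[...,2]>2)&m&(abs(Y[...,2])<6)
    yy=Y[gm][:,1];print('collars',yy[yy<40].mean() if (yy<40).any() else 0,yy[yy>60].mean(),gm.sum(), Y[gm&(Y[...,1]<40)][:,1].min(), Y[gm&(Y[...,1]<40)][:,1].max())
```

```text
w3 end y [102.2 102.2 102.9 102.9 102.9]
0 -12.2 10.2 -0.94
20 -11.9 9.4 -0.9
40 -11.6 9.2 -0.86
60 -11.3 9.7 -0.48
80 -11.2 10.2 -0.79
collars -0.2235052254754031 90.75521134024017 239 -2.814314885206214 2.5327702781137873
w4 end y [102.6 102.6 102.6 102.6 102.6]
0 -9.0 8.9 -0.21
20 -10.7 10.4 -0.2
40 -10.8 10.4 -0.18
60 -10.3 10.8 0.29
80 -10.2 10.9 0.3
collars -0.04409863012158794 90.63160066681144 422 -3.6193459705106807 2.4874549348199837
```

```bash
cat > tgt.py <<'E'
from m import *
ringT=np.array([-8.1,-107.6,-0.4]);hd=np.array([-0.081,1,0.004]);hd/=np.linalg.norm(hd)
def target(nxy,ang,zc,s=None):
    s=s or r.sense();M=R.from_euler('xyz',s['tcp_rot']).as_matrix()
    # wrench frame in tool: x=hd, z up ~ -x tool
    up=np.array([-1,0,0.]);up-=hd*(up@hd);up/=np.linalg.norm(up)
    W=np.c_[hd,np.cross(up,hd),up]
    a=np.radians(ang);Wd=np.array([[np.cos(a),-np.sin(a),0],[np.sin(a),np.cos(a),0],[0,0,1.]])
    Md=Wd@W.T;p=np.array([*nxy,zc])-Md@ringT
    return p,p-s['eef_pos'],R.from_matrix(Md@M.T).as_rotvec(),s
def ring(s=None):
    s=s or r.sense();M=R.from_euler('xyz',s['tcp_rot']).as_matrix();h=M@hd
    return s['eef_pos']+M@ringT, np.degrees(np.arctan2(h[1],h[0])),h[2]
E
python3 - <<'E'
from tgt import *
print(ring());p,d,rv,s=target((561.5,-150.1),124,95);print(p,d,rv)
E
```

```text
(array([ 698.60848777, -142.67235438,  132.7689354 ]), np.float64(130.74081741019864), np.float64(0.07840541957315816))
[501.86733071 -61.74529569  78.23930255] [-126.50355908   -0.56198053  -46.17820684] [-0.06227983 -0.04783749 -0.11759751]
```

Emit:
step_arm(
  rows=[
    [-12,0,0,-0.01,-0.008,-0.02,5],
    [-35,0,0,-0.02,-0.016,-0.04,5],
    [-60,0,0,-0.035,-0.026,-0.065,5],
    [-85,0,-5,-0.05,-0.036,-0.09,5],
    [-107,0,-15,-0.062,-0.048,-0.118,5],
    [-120,-0.5,-28,-0.062,-0.048,-0.118,5],
    [-126.5,-0.5,-40,-0.062,-0.048,-0.118,5],
    [-126.5,-0.5,-46,-0.062,-0.048,-0.118,5],
  ],
)

```text
clock: 8.35
eef_pos: [501.2, -61.6, 77.9]
tcp_rot: [-1.577, 1.49, -0.98]
contact_force: [-0.0, -0.0, -3.5]
opening: 0.21
```

Emit:
step_arm(
  rows=[
    [0,0,0,0,0,0,5],
    [0,0,0,0,0,0,5],
    [0,0,0,0,0,0,5],
    [0,0,0,0,0,0,5],
    [0,0,0,0,0,0,5],
    [0,0,0,0,0,0,5],
    [0,0,0,0,0,0,5],
    [0,0,0,0,0,0,5],
  ],
)

```text
clock: 9.35
eef_pos: [501.2, -61.7, 77.8]
tcp_rot: [-1.578, 1.49, -0.981]
contact_force: [0.7, 0.1, -2.1]
opening: 0.207
```

Run:
```python
from tgt import *
s=r.sense();print(s['clock'],s['eef_pos'],s['contact_force'],ring(s),target((561.5,-150.1),124,95,s)[1:3])
for n in ('scene','top'):
    im,d=vision.grab_frame(n);np.savez(f'pics/{n}1.npz',im=im,d=d)
    x,y=(185,150) if n=='scene' else (230,130)
    save(n+'1c',np.clip(cv2.resize(im[y:y+90,x:x+120],None,fx=6,fy=6,interpolation=cv2.INTER_CUBIC)*1.5,0,255).astype(np.uint8))
    X=cloud(n,dict(d=d));m=(abs(X[...,2]-105)<9)&(np.hypot(X[...,0]-562,X[...,1]+151)<45)
    print(n,X[m].mean(0),m.sum(),cv2.minAreaRect(X[m][:,:2].astype(np.float32)))
```

```text
9.35 [501.15086204 -61.65309783  77.83522786] [ 0.70433844  0.11183198 -2.11042925] (array([ 560.72802076, -150.0552241 ,   94.54319698]), np.float64(123.95885690673904), np.float64(0.0004945660159356245)) (array([ 0.71646867, -0.09219785,  0.40407468]), array([-0.00027633, -0.0004749 ,  0.00071802]))
scene [ 559.96180001 -145.83733489  102.56474517] 244 ((556.871826171875, -144.83749389648438), (56.42244338989258, 73.63740539550781), 34.729148864746094)
top [ 560.14937965 -153.57254246  102.91088292] 159 ((559.3138427734375, -150.2864532470703), (54.687744140625, 63.35599136352539), 34.34376525878906)
```

View pics/scene1c.png

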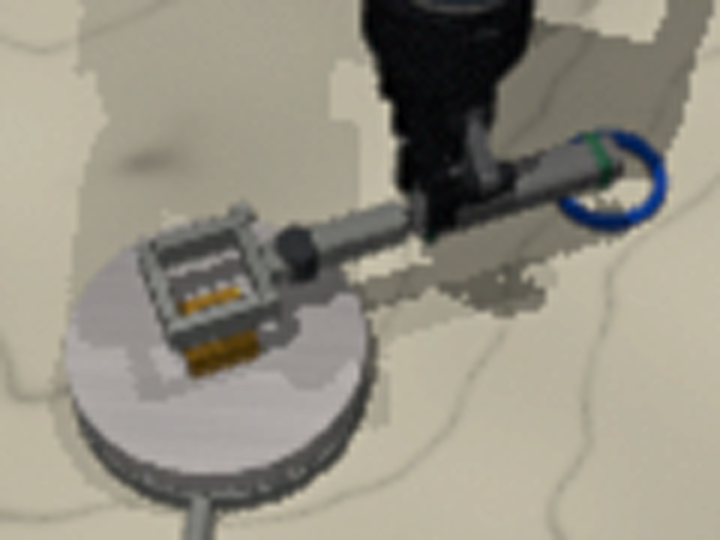

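View pics/top1c.png

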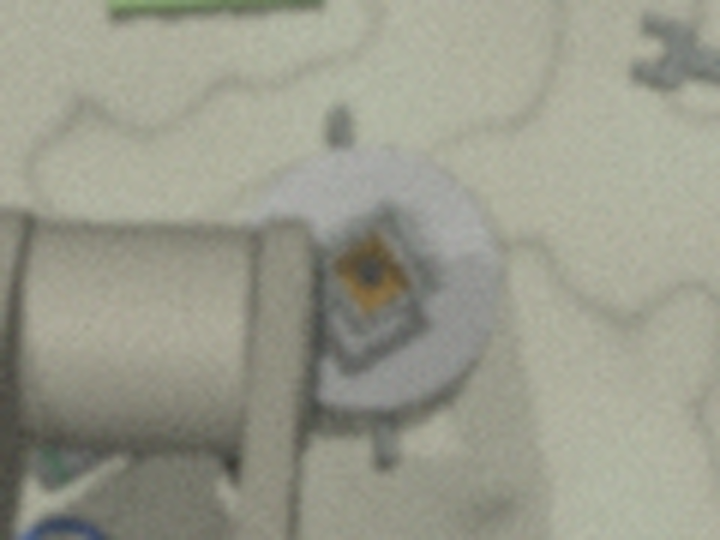

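Run:
```python
from m import *
a=np.radians(124);h=np.array([np.cos(a),np.sin(a)]);l=np.array([-h[1],h[0]])
c=np.array([560.7,-150.1])
for n in ('scene','top'):
    f=np.load(f'pics/{n}1.npz');X=cloud(n,f)
    m=(abs(X[...,2]-104)<5)&(np.hypot(X[...,0]-562,X[...,1]+151)<45)
    q=X[m];s=(q[:,:2]-c)@h;t=(q[:,:2]-c)@l
    k=s<27
    P=np.c_[s[k],t[k],np.ones(k.sum())];co=np.linalg.lstsq(P,q[k,2],rcond=None)[0]
    print(n,'plane',co.round(3),'lateral',t[k].min().round(1),t[k].max().round(1),'far',np.sort(s)[:4].round(1))
    hole=(abs(X[...,2]-104)<5)
    # hole edges: points near axis t~0, s range
    for t0 in (-10,0,10):
        b=k&(abs(t-t0)<3); print(t0,np.sort(s[b]).round(0))
    for s0 in (-10,0,10):
        b=k&(abs(s-s0)<3); print(' s',s0,np.sort(t[b]).round(0))
    # nut at start with same camera
    g=np.load(f'pics/{n}0.npz');Y=cloud(n,g);m=(abs(Y[...,2]-59)<4)&(np.hypot(Y[...,0]-562,Y[...,1]+151)<35);q=Y[m]
    s=(q[:,:2]-c)@h;t=(q[:,:2]-c)@l;print('nut s',s.min(),s.max(),'t',t.min(),t.max(),'ctr',(s.min()+s.max())/2,(t.min()+t.max())/2,s.mean(),t.mean())
```

```text
scene plane [2.00000e-03 7.00000e-03 1.03255e+02] lateral -28.3 28.6 far [-30.  -30.  -30.  -29.9]
-10 [-30. -27. -27. -24.  17.  18.  18.  21.  22.  24.]
0 [-29. -26. -23. -22.  17.  18.  19.  22.  24.  27.]
10 [-30. -29. -28. -26. -24. -23.  19.  22.]
 s -10 [-28. -28. -26. -25. -24. -22. -21. -20.  20.  22.  23.  23.  24.]
 s 0 [-28. -27. -26. -25. -22. -22. -22.  20.  21.  22.  24.  26.  27.]
 s 10 [-28. -26. -26. -25. -25. -24. -22. -21. -18.  20.  21.  22.  23.  26.
  26.]
nut s -21.386284079044103 14.21756742347666 t -20.36165035324169 19.010606176446917 ctr -3.584358327783721 -0.6755220883973863 -3.402278068649906 -2.881793331381365
top plane [-3.00000e-03  3.00000e-03  1.03503e+02] lateral -26.1 28.6 far [-30.2 -30.1 -30.1 -29.6]
-10 [-30. -29. -25. -24. -22.  18.  19.  21.  24.]
0 [-30. -29. -25. -23.  19.  21.  21.  23.  25.]
10 [-30. -27. -26. -25. -23.  17.  19.  21.  23.  24.]
 s -10 [-26. -24. -21. -19. -18.  21.  22.  23.  25.  27.  28.]
 s 0 [-26. -23. -22. -21. -19.  21.  23.  24.  25.  27.]
 s 10 [-26. -24. -23. -21. -19.  23.  25.  27.]
nut s -22.15478111964802 14.292857768923831 t -17.281728089606464 18.00015766710251 ctr -3.930961675362095 0.35921478874802304 -4.108725281094336 0.26701662807831
```

Emit:
step_arm(
  rows=[
    [0.4,-0.3,-2,0,0,0,5],
    [0.8,-0.6,-5,0,0,0,5],
    [1.2,-0.9,-9,0,0,0,5],
    [1.2,-0.9,-13,0,0,0,5],
    [1.2,-0.9,-17,0,0,0,5],
    [1.2,-0.9,-20,0,0,0,5],
    [1.2,-0.9,-21,0,0,0,5],
    [1.2,-0.9,-21,0,0,0,5],
  ],
)

```text
clock: 10.45
eef_pos: [502.4, -62.6, 56.8]
tcp_rot: [-1.578, 1.49, -0.981]
contact_force: [-0.3, -0.2, -2.4]
opening: 0.214
```

```bash
cat > hov.py <<'E'
from tgt import *
import sys
tag=sys.argv[1]
s=r.sense();rc,ang,tl=ring(s);print(s['clock'],s['eef_pos'],s['contact_force'],rc,ang,tl)
for n in ('scene','top'):
    im,d=vision.grab_frame(n);np.savez(f'pics/{n}{tag}.npz',im=im,d=d)
    x,y=(185,150) if n=='scene' else (230,130)
    save(n+tag+'c',np.clip(cv2.resize(im[y:y+90,x:x+120],None,fx=6,fy=6,interpolation=cv2.INTER_CUBIC)*1.5,0,255).astype(np.uint8))
E
python3 hov.py 2
```

```text
10.45 [502.37372866 -62.55003289  56.7987732 ] [-0.31955465 -0.24003034 -2.38744811] [ 561.95195841 -150.95173553   73.50516452] 123.95930171837935 0.0005093607794713659
```

View pics/scene2c.png

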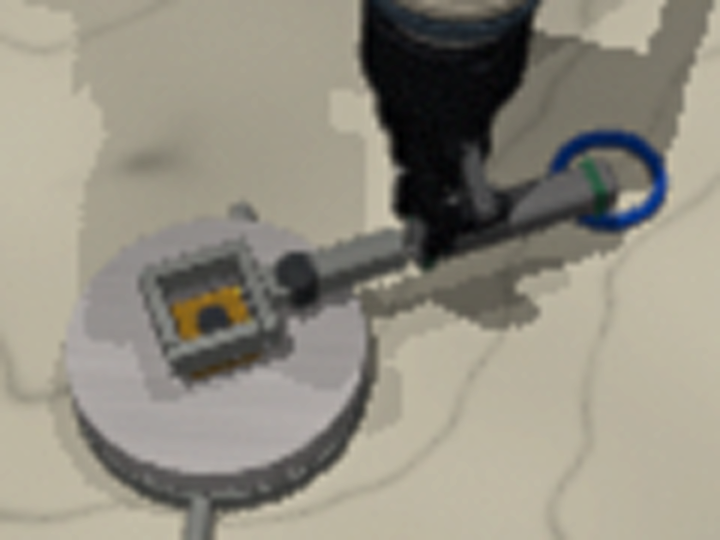

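View pics/top2c.png

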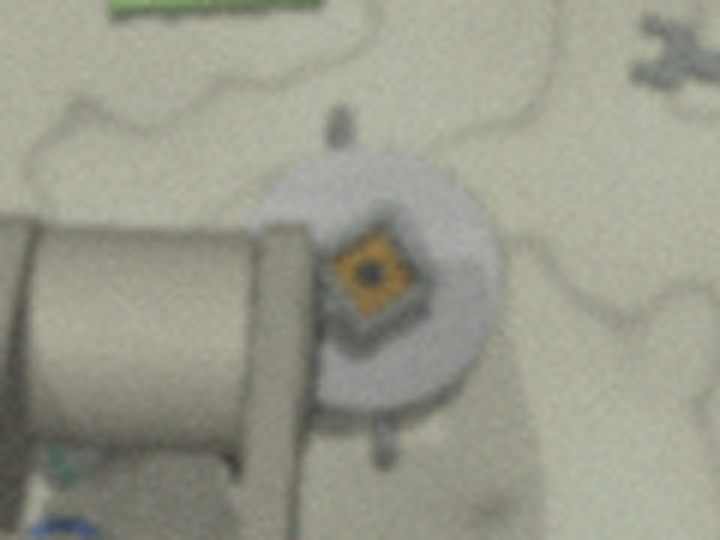

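Emit:
step_arm(
  rows=[
    [0,0,-1,0,0,0,5],
    [0,0,-2,0,0,0,5],
    [0,0,-3,0,0,0,5],
    [0,0,-4,0,0,0,5],
    [0,0,-5,0,0,0,5],
    [0,0,-6,0,0,0,5],
    [0,0,-6.5,0,0,0,5],
    [0,0,-7,0,0,0,5],
  ],
)

```text
clock: 11.55
eef_pos: [502.5, -62.6, 49.9]
tcp_rot: [-1.575, 1.49, -0.978]
contact_force: [-0.3, -0.6, -3.5]
opening: 0.212
```

Emit:
step_arm(
  rows=[
    [0,0,-1,0,0,0,5],
    [0,0,-2,0,0,0,5],
    [0,0,-3,0,0,0,5],
    [0,0,-4,0,0,0,5],
    [0,0,-4.5,0,0,0,5],
    [0,0,-5,0,0,0,5],
    [0,0,-5.5,0,0,0,5],
    [0,0,-6,0,0,0,5],
  ],
)

```text
clock: 12.55
eef_pos: [502.5, -62.6, 43.9]
tcp_rot: [-1.575, 1.49, -0.978]
contact_force: [0.1, -0.3, -2.8]
opening: 0.216
```

Emit:
step_arm(
  rows=[
    [0,0,-1,0,0,0,5],
    [0,0,-2,0,0,0,5],
    [0,0,-3,0,0,0,5],
    [0,0,-3.5,0,0,0,5],
    [0,0,-4,0,0,0,5],
    [0,0,-4.5,0,0,0,5],
    [0,0,-5,0,0,0,5],
    [0,0,-5,0,0,0,5],
  ],
)

```text
clock: 13.55
eef_pos: [502.5, -62.6, 38.9]
tcp_rot: [-1.575, 1.49, -0.978]
contact_force: [0.8, -0.7, -3.1]
opening: 0.21
```

```bash
python3 hov.py 3
python3 - <<'E'
from m import *
a=np.radians(124);h=np.array([np.cos(a),np.sin(a)]);l=np.array([-h[1],h[0]]);c=np.array([562,-152.])
for n in ('scene','top'):
    f=np.load(f'pics/{n}3.npz');X=cloud(n,f)
    q=X[(np.hypot(X[...,0]-562,X[...,1]+151)<45)&(X[...,2]>58)];s=(q[:,:2]-c)@h;t=(q[:,:2]-c)@l
    k=(np.maximum(abs(s),abs(t))>21)&(s<27);print(n,np.median(q[k,2]),np.percentile(q[k,2],[10,90]))
E
```

```text
13.55 [502.51405528 -62.59721263  38.88923378] [ 0.76953687 -0.66982341 -3.09396294] [ 562.08370836 -151.00021265   55.61932699] 123.95740045786914 0.00028709958216980495
scene 64.56408109253528 [60.98935989 66.72181573]
top 64.7786501752621 [61.1008825  68.04320667]
```

View pics/scene3c.png

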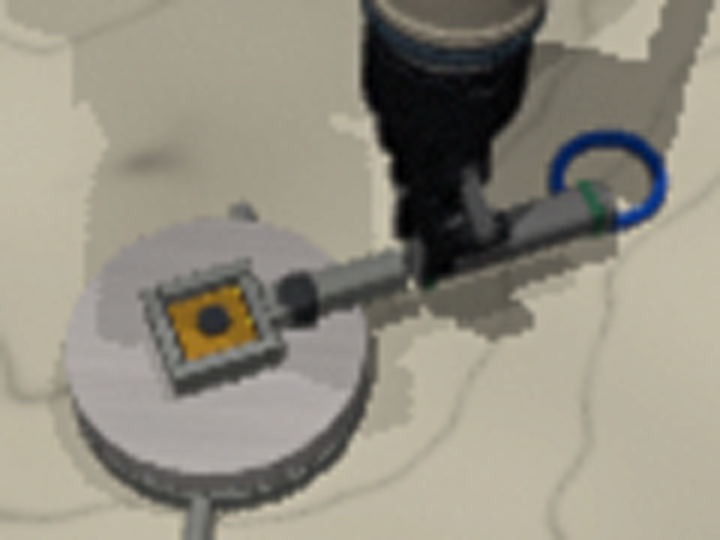

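The ring now surrounds the nut, bolt end at crop (215,318), with no contact force. About 2 mm is left.

Emit:
step_arm(
  rows=[
    [0,0,-0.2,0,0,0,5],
    [0,0,-0.4,0,0,0,5],
    [0,0,-0.6,0,0,0,5],
    [0,0,-0.8,0,0,0,5],
    [0,0,-1.0,0,0,0,5],
    [0,0,-1.2,0,0,0,5],
    [0,0,-1.3,0,0,0,5],
    [0,0,-1.3,0,0,0,5],
  ],
)

```text
clock: 14.65
eef_pos: [502.5, -62.6, 37.6]
tcp_rot: [-1.575, 1.49, -0.978]
contact_force: [-0.5, 0.3, -3.6]
opening: 0.209
```

Emit:
step_arm(
  rows=[
    [0,0,-0.1,0,0,0,5],
    [0,0,-0.2,0,0,0,5],
    [0,0,-0.3,0,0,0,5],
    [0,0,-0.4,0,0,0,5],
    [0,0,-0.5,0,0,0,5],
    [0,0,-0.6,0,0,0,5],
    [0,0,-0.7,0,0,0,5],
    [0,0,-0.7,0,0,0,5],
  ],
)

```text
clock: 15.65
eef_pos: [502.5, -62.6, 36.9]
tcp_rot: [-1.575, 1.49, -0.978]
contact_force: [0.3, -0.6, -3.1]
opening: 0.213
```

Emit:
step_arm(
  rows=[
    [0,0,-0.1,0,0,0,5],
    [0,0,-0.2,0,0,0,5],
    [0,0,-0.3,0,0,0,5],
    [0,0,-0.4,0,0,0,5],
    [0,0,-0.5,0,0,0,5],
    [0,0,-0.6,0,0,0,5],
    [0,0,-0.6,0,0,0,5],
    [0,0,-0.6,0,0,0,5],
  ],
)

```text
clock: 16.65
eef_pos: [502.5, -62.6, 36.3]
tcp_rot: [-1.575, 1.49, -0.978]
contact_force: [-0.4, 0.4, -3.2]
opening: 0.213
```

Emit:
step_arm(
  rows=[
    [0,0,-0.1,0,0,0,5],
    [0,0,-0.2,0,0,0,5],
    [0,0,-0.3,0,0,0,5],
    [0,0,-0.4,0,0,0,5],
    [0,0,-0.5,0,0,0,5],
    [0,0,-0.6,0,0,0,5],
    [0,0,-0.6,0,0,0,5],
    [0,0,-0.6,0,0,0,5],
  ],
)

```text
clock: 17.65
eef_pos: [502.5, -62.5, 35.7]
tcp_rot: [-1.575, 1.49, -0.978]
contact_force: [-0.7, 1.5, -2.0]
opening: 0.216
```

Run:
```python
from tgt import *
s=r.sense();print(s['eef_pos'],s['contact_force'],s['wrist_torque'],ring(s))
```

```text
[502.50292534 -62.53760787  35.7218222 ] [-0.66465432  1.51849625 -2.04555014] [0.26922567 0.13647589 0.00594027] (array([ 562.08082442, -150.93565978,   52.44869758]), np.float64(123.96243847490304), np.float64(0.00031728150121492))
```

Emit:
step_arm(
  rows=[
    [0,0,0,0,0,0,22],
    [0,0,0,0,0,0,24],
    [0,0,0,0,0,0,26],
    [0,0,0,0,0,0,30],
    [0,0,0,0,0,0,36],
    [0,0,0,0,0,0,44],
    [0,0,0,0,0,0,50],
    [0,0,0,0,0,0,50],
  ],
)

```text
clock: 18.65
eef_pos: [502.5, -62.6, 35.7]
tcp_rot: [-1.575, 1.49, -0.979]
contact_force: [1.0, 0.2, -0.3]
opening: 0.583
```

```bash
python3 hov.py 4
python3 - <<'E'
from m import *
a=np.radians(124);h=np.array([np.cos(a),np.sin(a)]);l=np.array([-h[1],h[0]]);c=np.array([562,-152.])
for n in ('scene','top'):
    f=np.load(f'pics/{n}4.npz');X=cloud(n,f)
    q=X[(np.hypot(X[...,0]-562,X[...,1]+151)<45)&(X[...,2]>50)];s=(q[:,:2]-c)@h;t=(q[:,:2]-c)@l
    k=(np.maximum(abs(s),abs(t))>21)&(s<27)&(q[:,2]>58);print(n,np.median(q[k,2]),np.percentile(q[k,2],[10,90]))
s=r.sense();p=(s['eef_pos'],s['tcp_rot'])
im,d=vision.grab_frame('wrist');np.savez('pics/w5.npz',im=im,d=d,p=p[0],rot=p[1]);save('w5',np.clip(im*1.8,0,255).astype(np.uint8))
f=np.load('pics/w5.npz');L=depthline(f,255,range(75,240,12));X=L@R.from_euler('xyz',p[1]).as_matrix().T+p[0];s=(X[:,:2]-[562,-151])@h
print(np.c_[s,X[:,2]].round(1).tolist(),np.polyfit(s,X[:,2],1))
E
```

```text
18.65 [502.47874421 -62.55000794  35.69285769] [ 0.97610273  0.15770872 -0.34488464] [ 562.05163688 -150.95206806   52.4163808 ] 123.95882009647349 0.00034872247870196797
scene 62.67666193882411 [60.25347613 65.37066603]
top 62.00137528961454 [59.21717109 66.1034388 ]
[[201.8, 63.0], [196.4, 62.7], [191.0, 62.9], [185.6, 63.1], [180.0, 62.8], [174.4, 62.9], [168.7, 63.0], [163.0, 63.1], [156.9, 62.8], [150.8, 63.0], [144.5, 63.1], [137.9, 63.0], [131.0, 63.1], [123.6, 62.6]] [-2.43367388e-04  6.29730892e+01]
```

View pics/w5.png

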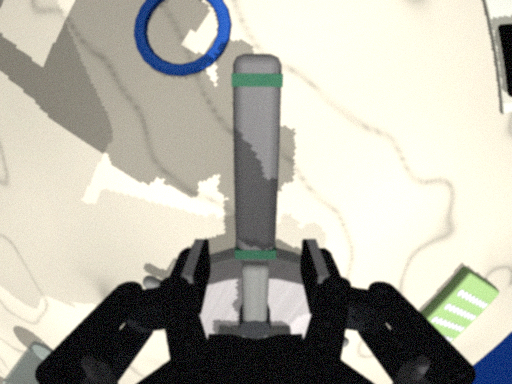

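View pics/scene4c.png

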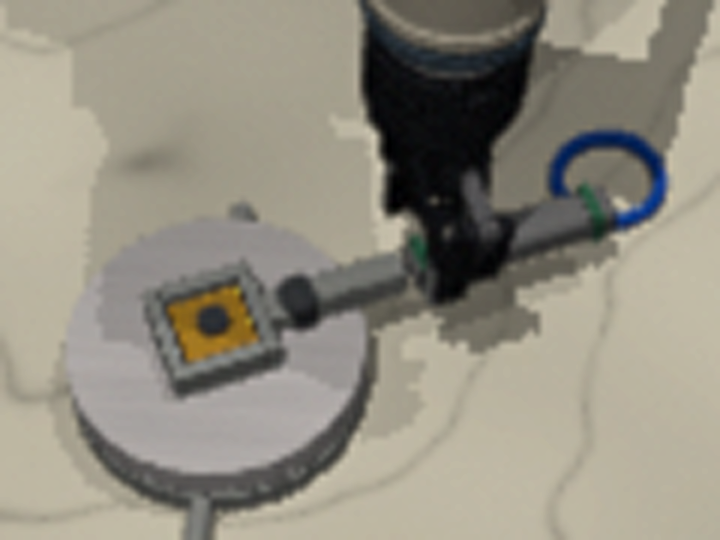

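The wrench lies flat: handle top at z=63.0 along its whole length, ring around the nut. Next I slide the open fingers along the handle to about 184 mm.

Emit:
step_arm(
  rows=[
    [-4,6,0,0,0,0,50],
    [-11,16.5,0,0,0,0,50],
    [-19,28,0,0,0,0,50],
    [-27,40,0,0,0,0,50],
    [-35,52,0,0,0,0,44],
    [-41,61,0,0,0,0,40],
    [-43.5,64.5,0,0,0,0,36],
    [-43.5,64.5,0,0,0,0,36],
  ],
)

```text
clock: 19.8
eef_pos: [459.0, 2.1, 35.8]
tcp_rot: [-1.574, 1.49, -0.977]
contact_force: [0.1, -0.0, 0.4]
opening: 0.422
```

Run:
```python
from m import *
s=r.sense();p=s['eef_pos'];M=R.from_euler('xyz',s['tcp_rot']).as_matrix();c=np.array([562,-151.])
v=p[:2]-c;print(s['clock'],p,s['contact_force'],s['opening']*85,np.hypot(*v),np.degrees(np.arctan2(v[1],v[0])),np.degrees(np.arctan2(M[1,2],M[0,2])),s['qpos'].round(2))
im,d=vision.grab_frame('wrist');np.savez('pics/w6.npz',im=im,d=d,p=p,rot=s['tcp_rot']);save('w6',np.clip(im*1.8,0,255).astype(np.uint8))
```

```text
19.8 [459.00388466   2.14403773  35.75103262] [ 0.07523774 -0.03153168  0.40090245] 35.880700296549705 184.55702659970595 123.92257067666053 34.21740437445249 [ 0.06  0.34  2.15 -0.12  0.62 -0.44]
```

View pics/w6.png

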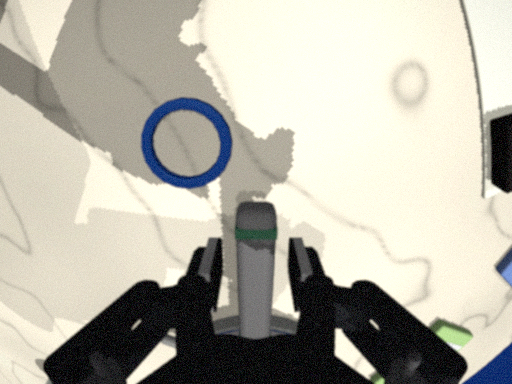

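Emit:
step_arm(
  rows=[
    [3.1,2.0,0,0,0,-0.02,36],
    [6.2,4.0,0,0,0,-0.04,36],
    [9.3,5.9,0,0,0,-0.06,36],
    [12.6,7.7,0,0,0,-0.08,36],
    [15.8,9.5,0,0,0,-0.1,36],
    [19.1,11.2,0,0,0,-0.12,36],
    [22.4,12.9,0,0,0,-0.14,36],
    [25.7,14.5,0,0,0,-0.16,36],
  ],
)

```text
clock: 20.85
eef_pos: [484.7, 16.4, 35.7]
tcp_rot: [-1.582, 1.49, -1.146]
contact_force: [-2.4, -2.3, -0.2]
opening: 0.419
```

```bash
cat > arc.py <<'E'
from m import *
import sys
s=r.sense();p=s['eef_pos'];M=R.from_euler('xyz',s['tcp_rot']).as_matrix();c=np.array([562,-151.]);v=p[:2]-c
th=np.arctan2(v[1],v[0]);t=np.array([np.sin(th),-np.cos(th)])
print(s['clock'],p.round(1),'r',np.hypot(*v).round(1),'th',np.degrees(th).round(2),'phi',round(np.radians(123.92)-th,4),'Ft',(s['contact_force'][:2]@t).round(2),s['contact_force'].round(1),'op',s['opening']*85, 'tz',np.degrees(np.arctan2(M[1,2],M[0,2])).round(2))
for f in [float(a) for a in sys.argv[1:]]:
    C,S=np.cos(f),np.sin(f);print(f,np.round([v[0]*C+v[1]*S-v[0],-v[0]*S+v[1]*C-v[1]],1))
E
python3 arc.py .02 .04 .06 .08 .1 .12
```

```text
20.85 [484.7  16.4  35.7] r 184.4 th 114.77 phi 0.1597 Ft -3.16 [-2.4 -2.3 -0.2] op 35.601162552893406 tz 24.97
0.02 [3.4 1.5]
0.04 [6.8 3. ]
0.06 [10.2  4.3]
0.08 [13.6  5.6]
0.1 [17.1  6.9]
0.12 [20.6  8. ]
```

Emit:
step_arm(
  rows=[
    [2.2,1.0,0,0,0,-0.013,36],
    [4.3,1.9,0,0,0,-0.025,36],
    [6.8,3.0,0,0,0,-0.04,36],
    [9.4,4.0,0,0,0,-0.055,36],
    [11.9,5.0,0,0,0,-0.07,36],
    [14.5,6.0,0,0,0,-0.085,36],
    [17.1,6.9,0,0,0,-0.1,36],
    [17.1,6.9,0,0,0,-0.1,36],
  ],
)

```text
clock: 21.85
eef_pos: [502.3, 23.5, 35.7]
tcp_rot: [-1.575, 1.49, -1.239]
contact_force: [-1.7, -0.1, 0.4]
opening: 0.418
```

```bash
python3 arc.py .01 .02 .03 .04 .05 .06
```

```text
21.85 [502.3  23.5  35.7] r 184.4 th 108.89 phi 0.2623 Ft -1.62 [-1.7 -0.1  0.4] op 35.53220847385096 tz 19.22
0.01 [1.7 0.6]
0.02 [3.5 1.2]
0.03 [5.3 1.7]
0.04 [7.  2.2]
0.05 [8.8 2.8]
0.06 [10.6  3.3]
```

Emit:
step_arm(
  rows=[
    [1.3,0.5,0,0,0,-0.007,36],
    [2.6,0.9,0,0,0,-0.015,36],
    [3.9,1.3,0,0,0,-0.022,36],
    [5.3,1.7,0,0,0,-0.03,36],
    [6.6,2.1,0,0,0,-0.038,36],
    [7.9,2.5,0,0,0,-0.045,36],
    [7.9,2.5,0,0,0,-0.045,36],
    [7.9,2.5,0,0,0,-0.045,36],
  ],
)

```text
clock: 22.85
eef_pos: [510.4, 26.1, 35.7]
tcp_rot: [-1.57, 1.49, -1.28]
contact_force: [-1.6, 0.5, -0.1]
opening: 0.423
```

```bash
python3 arc.py .015 .03 .045
```

```text
22.85 [510.4  26.1  35.7] r 184.4 th 106.25 phi 0.3083 Ft -1.43 [-1.6  0.5 -0.1] op 35.9404086317346 tz 16.65
0.015 [2.7 0.8]
0.03 [5.3 1.5]
0.045 [8.  2.1]
```

Emit:
step_arm(
  rows=[
    [1.3,0.4,0,0,0,-0.007,36],
    [2.7,0.8,0,0,0,-0.015,36],
    [4.0,1.1,0,0,0,-0.022,36],
    [5.3,1.5,0,0,0,-0.03,36],
    [6.7,1.8,0,0,0,-0.038,36],
    [8.0,2.1,0,0,0,-0.045,36],
    [8.0,2.1,0,0,0,-0.045,36],
    [8.0,2.1,0,0,0,-0.045,36],
  ],
)

```text
clock: 23.85
eef_pos: [518.6, 28.2, 35.8]
tcp_rot: [-1.564, 1.49, -1.319]
contact_force: [-1.4, -0.5, -0.6]
opening: 0.422
```

```bash
python3 arc.py .015 .03 .045
```

```text
23.85 [518.6  28.2  35.8] r 184.4 th 103.61 phi 0.3544 Ft -1.49 [-1.4 -0.5 -0.6] op 35.87825039887926 tz 14.07
0.015 [2.7 0.6]
0.03 [5.4 1.2]
0.045 [8.1 1.8]
```

```bash
python3 arc.py .015 .03 .045
```

```text
23.85 [518.6  28.2  35.8] r 184.4 th 103.61 phi 0.3544 Ft -1.49 [-1.4 -0.5 -0.6] op 35.87825039887926 tz 14.07
0.015 [2.7 0.6]
0.03 [5.4 1.2]
0.045 [8.1 1.8]
```

The state hasn't changed, so I carry on in 0.045 rad steps.

Emit:
step_arm(
  rows=[
    [1.3,0.3,0,0,0,-0.007,36],
    [2.7,0.6,0,0,0,-0.015,36],
    [4.0,0.9,0,0,0,-0.022,36],
    [5.4,1.2,0,0,0,-0.03,36],
    [6.8,1.5,0,0,0,-0.038,36],
    [8.1,1.8,0,0,0,-0.045,36],
    [8.1,1.8,0,0,0,-0.045,36],
    [8.1,1.8,0,0,0,-0.045,36],
  ],
)

```text
clock: 24.85
eef_pos: [526.9, 30.1, 35.8]
tcp_rot: [-1.559, 1.49, -1.358]
contact_force: [-1.4, -0.5, 0.4]
opening: 0.423
```

```bash
python3 arc.py .015 .03 .045
```

```text
24.85 [526.9  30.1  35.8] r 184.4 th 100.96 phi 0.4007 Ft -1.48 [-1.4 -0.5  0.4] op 35.92370236730068 tz 11.5
0.015 [2.7 0.5]
0.03 [5.4 1. ]
0.045 [8.2 1.4]
```

Emit:
step_arm(
  rows=[
    [1.3,0.3,0,0,0,-0.007,36],
    [2.7,0.5,0,0,0,-0.015,36],
    [4.0,0.8,0,0,0,-0.022,36],
    [5.4,1.0,0,0,0,-0.03,36],
    [6.8,1.2,0,0,0,-0.038,36],
    [8.2,1.4,0,0,0,-0.045,36],
    [8.2,1.4,0,0,0,-0.045,36],
    [8.2,1.4,0,0,0,-0.045,36],
  ],
)

```text
clock: 25.85
eef_pos: [535.3, 31.5, 35.9]
tcp_rot: [-1.554, 1.49, -1.399]
contact_force: [-1.7, 0.1, 0.1]
opening: 0.42
```

```bash
python3 arc.py .015 .03 .045
```

```text
25.85 [535.3  31.5  35.9] r 184.5 th 98.32 phi 0.4468 Ft -1.72 [-1.7  0.1  0.1] op 35.71113335251918 tz 8.92
0.015 [2.7 0.4]
0.03 [5.5 0.7]
0.045 [8.2 1. ]
```

Emit:
step_arm(
  rows=[
    [1.3,0.2,0,0,0,-0.007,36],
    [2.7,0.4,0,0,0,-0.015,36],
    [4.0,0.5,0,0,0,-0.022,36],
    [5.5,0.7,0,0,0,-0.03,36],
    [6.8,0.9,0,0,0,-0.038,36],
    [8.2,1.0,0,0,0,-0.045,36],
    [8.2,1.0,0,0,0,-0.045,36],
    [8.2,1.0,0,0,0,-0.045,36],
  ],
)

```text
clock: 26.85
eef_pos: [543.7, 32.5, 35.9]
tcp_rot: [-1.55, 1.49, -1.439]
contact_force: [-1.9, 0.6, -1.0]
opening: 0.424
```

```bash
python3 arc.py .015 .03 .045
```

```text
26.85 [543.7  32.5  35.9] r 184.5 th 95.71 phi 0.4924 Ft -1.82 [-1.9  0.6 -1. ] op 36.08049995049695 tz 6.35
0.015 [2.8 0.3]
0.03 [5.5 0.5]
0.045 [8.3 0.6]
```

Emit:
step_arm(
  rows=[
    [1.4,0.2,0,0,0,-0.007,36],
    [2.8,0.3,0,0,0,-0.015,36],
    [4.1,0.4,0,0,0,-0.022,36],
    [5.5,0.5,0,0,0,-0.03,36],
    [6.9,0.6,0,0,0,-0.038,36],
    [8.3,0.6,0,0,0,-0.045,36],
    [8.3,0.6,0,0,0,-0.045,36],
    [8.3,0.6,0,0,0,-0.045,36],
  ],
)

```text
clock: 27.85
eef_pos: [552.1, 33.2, 36.0]
tcp_rot: [-1.546, 1.49, -1.48]
contact_force: [-1.7, 0.3, -1.2]
opening: 0.422
```

```bash
python3 arc.py .015 .03 .045
```

```text
27.85 [552.1  33.2  36. ] r 184.4 th 93.07 phi 0.5385 Ft -1.73 [-1.7  0.3 -1.2] op 35.83705637559069 tz 3.78
0.015 [2.8 0.1]
0.03 [5.5 0.2]
0.045 [8.3 0.3]
```

Emit:
step_arm(
  rows=[
    [1.4,0.1,0,0,0,-0.007,36],
    [2.8,0.1,0,0,0,-0.015,36],
    [4.1,0.2,0,0,0,-0.022,36],
    [5.5,0.2,0,0,0,-0.03,36],
    [6.9,0.3,0,0,0,-0.038,36],
    [8.3,0.3,0,0,0,-0.045,36],
    [8.3,0.3,0,0,0,-0.045,36],
    [8.3,0.3,0,0,0,-0.045,36],
  ],
)

```text
clock: 28.85
eef_pos: [560.6, 33.5, 36.0]
tcp_rot: [-1.541, 1.49, -1.52]
contact_force: [-2.3, 0.3, -2.1]
opening: 0.421
```

```bash
python3 arc.py .015 .03 .045
```

```text
28.85 [560.6  33.5  36. ] r 184.5 th 90.42 phi 0.5846 Ft -2.35 [-2.3  0.3 -2.1] op 35.795570806756054 tz 1.21
0.015 [ 2.8 -0. ]
0.03 [ 5.5 -0. ]
0.045 [ 8.3 -0.1]
```

Emit:
step_arm(
  rows=[
    [1.4,0,-0.1,0,0,-0.007,36],
    [2.8,0,-0.2,0,0,-0.015,36],
    [4.1,0,-0.4,0,0,-0.022,36],
    [5.5,0,-0.5,0,0,-0.03,36],
    [6.9,-0.1,-0.5,0,0,-0.038,36],
    [8.3,-0.1,-0.5,0,0,-0.045,36],
    [8.3,-0.1,-0.5,0,0,-0.045,36],
    [8.3,-0.1,-0.5,0,0,-0.045,36],
  ],
)

```text
clock: 29.85
eef_pos: [569.1, 33.4, 35.5]
tcp_rot: [-1.536, 1.49, -1.56]
contact_force: [-2.5, 0.2, 1.6]
opening: 0.425
```

```bash
python3 arc.py .015 .03 .045
```

```text
29.85 [569.1  33.4  35.5] r 184.5 th 87.78 phi 0.6308 Ft -2.56 [-2.5  0.2  1.6] op 36.12845899722894 tz -1.37
0.015 [ 2.8 -0.1]
0.03 [ 5.5 -0.3]
0.045 [ 8.3 -0.5]
```

Run:
```python
from m import *
im,d=vision.grab_frame('scene');np.savez('pics/scene5.npz',im=im,d=d)
save('scene5c',np.clip(cv2.resize(im[150:240,185:305],None,fx=6,fy=6,interpolation=cv2.INTER_CUBIC)*1.5,0,255).astype(np.uint8))
```

```text
(no output)
```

View pics/scene5c.png

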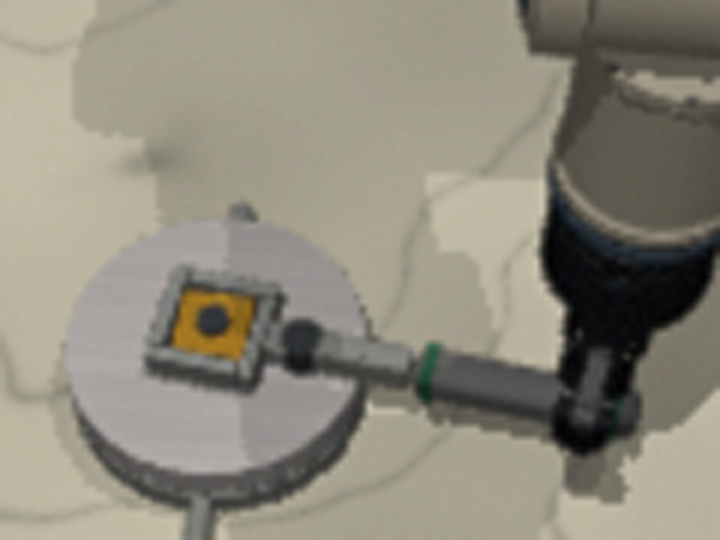

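The ring is still round the nut (bolt at crop (212,320)). Ring and nut have turned together, and the handle is straight.

Emit:
step_arm(
  rows=[
    [1.4,-0.1,0,0,0,-0.007,36],
    [2.8,-0.1,0,0,0,-0.015,36],
    [4.1,-0.2,0,0,0,-0.022,36],
    [5.5,-0.3,0,0,0,-0.03,36],
    [6.9,-0.4,0,0,0,-0.038,36],
    [8.3,-0.5,0,0,0,-0.045,36],
    [8.3,-0.5,0,0,0,-0.045,36],
    [8.3,-0.5,0,0,0,-0.045,36],
  ],
)

```text
clock: 30.9
eef_pos: [577.6, 32.9, 35.6]
tcp_rot: [-1.531, 1.49, -1.6]
contact_force: [-1.8, 1.0, 0.6]
opening: 0.423
```

```bash
python3 arc.py .015 .03 .045
```

```text
30.9 [577.6  32.9  35.6] r 184.6 th 85.14 phi 0.6768 Ft -1.87 [-1.8  1.   0.6] op 35.93702354034322 tz -3.94
0.015 [ 2.8 -0.3]
0.03 [ 5.5 -0.6]
0.045 [ 8.3 -0.9]
```

Emit:
step_arm(
  rows=[
    [1.4,-0.1,0,0,0,-0.007,36],
    [2.8,-0.3,0,0,0,-0.015,36],
    [4.1,-0.4,0,0,0,-0.022,36],
    [5.5,-0.6,0,0,0,-0.03,36],
    [6.9,-0.8,0,0,0,-0.038,36],
    [8.3,-0.9,0,0,0,-0.045,36],
    [8.3,-0.9,0,0,0,-0.045,36],
    [8.3,-0.9,0,0,0,-0.045,36],
  ],
)

```text
clock: 31.9
eef_pos: [586.2, 32.0, 35.6]
tcp_rot: [-1.525, 1.49, -1.639]
contact_force: [-2.8, 2.2, 0.8]
opening: 0.421
```

```bash
python3 arc.py .015 .03 .045
```

```text
31.9 [586.2  32.   35.6] r 184.6 th 82.47 phi 0.7235 Ft -3.06 [-2.8  2.2  0.8] op 35.82182248034852 tz -6.51
0.015 [ 2.7 -0.4]
0.03 [ 5.5 -0.8]
0.045 [ 8.2 -1.3]
```

Emit:
step_arm(
  rows=[
    [0.9,-0.1,0,0,0,-0.005,36],
    [1.8,-0.3,0,0,0,-0.01,36],
    [2.7,-0.4,0,0,0,-0.015,36],
    [3.7,-0.6,0,0,0,-0.02,36],
    [4.6,-0.7,0,0,0,-0.025,36],
    [5.5,-0.9,0,0,0,-0.03,36],
    [5.5,-0.9,0,0,0,-0.03,36],
    [5.5,-0.9,0,0,0,-0.03,36],
  ],
)

```text
clock: 32.9
eef_pos: [589.5, 31.3, 35.2]
tcp_rot: [-1.576, 1.49, -1.72]
contact_force: [-9.4, 3.5, 4.6]
opening: 0.421
```

```bash
python3 arc.py .015 .03 .045
```

```text
32.9 [589.5  31.3  35.2] r 184.3 th 81.41 phi 0.7419 Ft -9.81 [-9.4  3.5  4.6] op 35.77819915008432 tz -8.27
0.015 [ 2.7 -0.4]
0.03 [ 5.5 -0.9]
0.045 [ 8.2 -1.4]
```

Force rose to about 10 N and the arm lags its command, so the nut is home. Small steps from here.

Emit:
step_arm(
  rows=[
    [2.5,-0.4,0,0,0,-0.01,36],
    [3.5,-0.6,0,0,0,-0.015,36],
    [4.5,-0.7,0,0,0,-0.02,36],
    [5.5,-0.9,0,0,0,-0.025,36],
    [6.5,-1.1,0,0,0,-0.03,36],
    [7.5,-1.2,0,0,0,-0.035,36],
    [8.0,-1.3,0,0,0,-0.035,36],
    [8.0,-1.3,0,0,0,-0.035,36],
  ],
)

```text
clock: 33.9
eef_pos: [595.6, 30.3, 35.0]
tcp_rot: [-1.622, 1.489, -1.802]
contact_force: [-9.6, 3.4, 6.6]
opening: 0.42
```

```bash
python3 arc.py .015 .03 .045
cat > bend.py <<'E'
from m import *
import sys
n=sys.argv[1]
for cam,x,y in (('scene',195,175),('top',255,120)):
    im,d=vision.grab_frame(cam);np.savez(f'pics/{cam}{n}.npz',im=im,d=d)
    save(f'{cam}{n}c',np.clip(cv2.resize(im[y:y+75,x:x+100],None,fx=7,fy=7,interpolation=cv2.INTER_CUBIC)*1.5,0,255).astype(np.uint8))
E
python3 bend.py 6
```

```text
33.9 [595.6  30.3  35. ] r 184.4 th 79.5 phi 0.7752 Ft -10.05 [-9.6  3.4  6.6] op 35.70872484877588 tz -10.31
0.015 [ 2.7 -0.5]
0.03 [ 5.4 -1.1]
0.045 [ 8.1 -1.7]
```

View pics/scene6c.png

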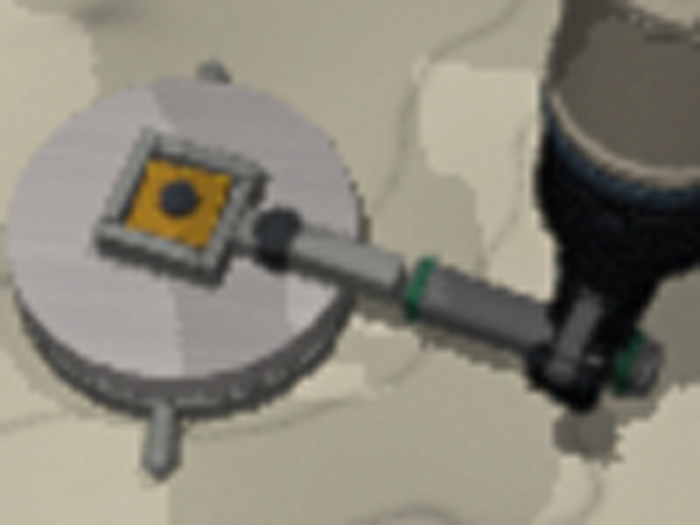

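Run:
```python
from m import *
c=np.array([562,-151.])
for cam in ('scene','top'):
    X=cloud(cam,np.load(f'pics/{cam}6.npz'))
    print(cam)
    a=np.radians(80);h=np.array([np.cos(a),np.sin(a)]);l=np.array([-h[1],h[0]])
    S=(X[...,:2]-c)@h;T=(X[...,:2]-c)@l
    for lo,hi,w in ((-30,-22,20),(22,27,20),(60,95,7),(105,150,8)):
        m=(S>lo)&(S<hi)&(abs(T)<w)&(X[...,2]>47)&(X[...,2]<80);print(lo,hi,m.sum(),np.median(X[...,2][m]) if m.any() else None)
```

```text
scene
-30 -22 27 63.148238642286515
22 27 27 61.36396589221556
60 95 72 61.50935334903102
105 150 100 61.69921479405707
top
-30 -22 28 64.180384148793
22 27 16 61.934479768459596
60 95 38 62.582188897034825
105 150 59 62.53034790428137
```

Emit:
step_arm(
  rows=[
    [2.0,-0.4,0.5,0,0,-0.01,36],
    [3.0,-0.6,1.0,0,0,-0.015,36],
    [4.0,-0.7,1.0,0,0,-0.02,36],
    [5.0,-0.9,1.0,0,0,-0.025,36],
    [6.0,-1.1,1.0,0,0,-0.03,36],
    [7.0,-1.3,1.0,0,0,-0.03,36],
    [7.5,-1.4,1.0,0,0,-0.03,36],
    [7.5,-1.4,1.0,0,0,-0.03,36],
  ],
)

```text
clock: 35.0
eef_pos: [600.9, 29.2, 35.3]
tcp_rot: [-1.674, 1.488, -1.884]
contact_force: [-8.4, 5.0, 1.7]
opening: 0.425
```

```bash
python3 arc.py; python3 bend.py 7;  python3 - <<'E'
from m import *
c=np.array([562,-151.])
for cam in ('scene','top'):
  for k in (5,6,7):
    try: F=np.load(f'pics/{cam}{k}.npz')
    except Exception: continue
    X=cloud(cam,F);im=F['im'].astype(int)
    m=(X[...,2]>47)&(X[...,2]<75);D=np.hypot(X[...,0]-c[0],X[...,1]-c[1])
    # handle direction: green inner collar and shaft centroid
    rad=[]
    for lo,hi in ((60,75),(80,95),(105,120),(120,140)):
        q=X[m&(D>lo)&(D<hi)&(X[...,2]>54)]
        if len(q)>3: rad.append(q[:,:2].mean(0))
    rad=np.array(rad);e=rad[-1]-rad[0];ha=np.degrees(np.arctan2(e[1],e[0]))
    # ring rect
    q=X[m&(X[...,2]>60)&(D<36)];
    best=cv2.minAreaRect(X[m&(D<41)&(X[...,2]>57)&(((X[...,:2]-c)@(np.array([np.cos(np.radians(ha)),np.sin(np.radians(ha))])))<27)][:,:2].astype(np.float32))
    print(cam,k,'handle',ha.round(2),'pts',rad.round(1).tolist(),'ring',best)
E
```

```text
35.0 [600.9  29.2  35.3] r 184.4 th 77.83 phi 0.8044 Ft -9.29 [-8.4  5.   1.7] op 36.14092539140571 tz -12.07
scene 5 handle 90.03 pts [[565.6, -83.4], [565.5, -64.0], [565.0, -38.8], [565.5, -21.1]] ring ((563.7671508789062, -152.0052947998047), (55.30027770996094, 56.760536193847656), 87.96615600585938)
scene 6 handle 81.2 pts [[574.2, -84.3], [577.1, -65.0], [580.9, -40.0], [583.7, -23.0]] ring ((563.6743774414062, -152.52005004882812), (56.842185974121094, 57.54640579223633), 83.17743682861328)
scene 7 handle 77.94 pts [[574.4, -84.6], [577.9, -65.3], [583.0, -41.0], [587.5, -23.4]] ring ((563.3026733398438, -152.25619506835938), (56.80270004272461, 57.633888244628906), 82.73323822021484)
top 6 handle 81.51 pts [[570.7, -84.0], [573.8, -64.5], [577.5, -39.9], [579.8, -22.7]] ring ((563.0286865234375, -152.40988159179688), (56.53947448730469, 55.18131637573242), 83.01834106445312)
top 7 handle 79.06 pts [[571.6, -84.2], [575.1, -64.7], [579.9, -40.2], [583.4, -23.1]] ring ((562.5562744140625, -152.55178833007812), (57.0221061706543, 55.35874938964844), 82.91944122314453)
```

View pics/scene7c.png

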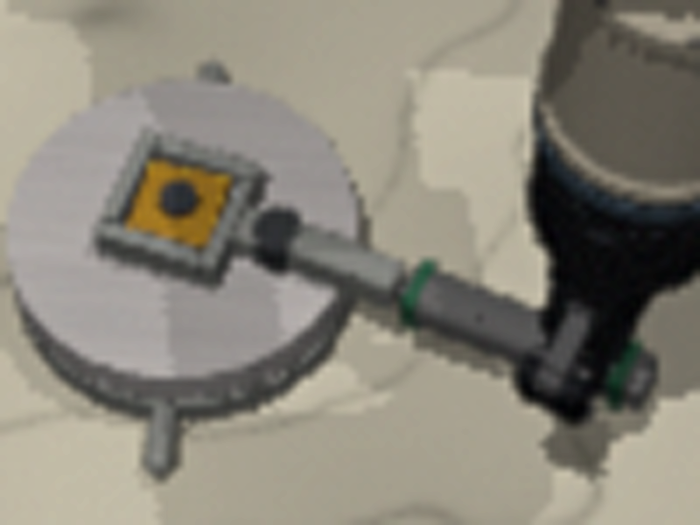

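Ring fixed at 82.8°, handle now about 78.5°, force level at 9–10 N: the bend is about 0.07–0.10. One more 4–5 mm makes it clear, well under 0.22.

Emit:
step_arm(
  rows=[
    [2.0,-0.4,0.2,0,0,-0.01,36],
    [3.0,-0.6,0.4,0,0,-0.015,36],
    [4.0,-0.8,0.4,0,0,-0.02,36],
    [5.0,-1.0,0.4,0,0,-0.025,36],
    [6.0,-1.2,0.4,0,0,-0.03,36],
    [6.5,-1.4,0.4,0,0,-0.03,36],
    [6.5,-1.4,0.4,0,0,-0.03,36],
    [6.5,-1.4,0.4,0,0,-0.03,36],
  ],
)

```text
clock: 36.1
eef_pos: [605.1, 28.1, 35.1]
tcp_rot: [-1.723, 1.487, -1.964]
contact_force: [-8.1, 3.8, 3.5]
opening: 0.422
```

```bash
python3 arc.py; python3 bend.py 8;  cat > ba.py <<'E'
from m import *
import sys
c=np.array([562,-151.])
for cam in ('scene','top'):
  for k in sys.argv[1:]:
    F=np.load(f'pics/{cam}{k}.npz')
    X=cloud(cam,F)
    m=(X[...,2]>47)&(X[...,2]<75);D=np.hypot(X[...,0]-c[0],X[...,1]-c[1])
    rad=[]
    for lo,hi in ((60,75),(80,95),(105,120),(120,140)):
        q=X[m&(D>lo)&(D<hi)&(X[...,2]>54)]
        if len(q)>3: rad.append(q[:,:2].mean(0))
    rad=np.array(rad);e=rad[-1]-rad[0];ha=np.degrees(np.arctan2(e[1],e[0]))
    mm=m&(D<41)&(X[...,2]>57)&(((X[...,:2]-c)@(np.array([np.cos(np.radians(ha)),np.sin(np.radians(ha))])))<27)
    best=cv2.minAreaRect(X[mm][:,:2].astype(np.float32))
    print(cam,k,'handle',ha.round(2),'ring',np.round(best[0],1),best[2],'bend',np.radians(best[2]-ha).round(3),'ztop',np.median(X[mm][:,2]))
E
python3 ba.py 7 8
```

```text
36.1 [605.1  28.1  35.1] r 184.3 th 76.47 phi 0.8282 Ft -8.77 [-8.1  3.8  3.5] op 35.84464698886436 tz -13.83
scene 7 handle 77.94 ring [ 563.3 -152.3] 82.73323822021484 bend 0.084 ztop 61.57166277186661
scene 8 handle 77.7 ring [ 563.2 -152.6] 81.68419647216797 bend 0.07 ztop 61.841708113309096
top 7 handle 79.06 ring [ 562.6 -152.6] 82.91944122314453 bend 0.067 ztop 61.809681735819936
top 8 handle 77.32 ring [ 562.4 -152.4] 83.39457702636719 bend 0.106 ztop 62.09474899455108
```

The bend is about 0.10–0.13 (pad travel and images agree roughly), so the joint has given. I back off slowly and let the handle spring straight.

Emit:
step_arm(
  rows=[
    [-2.5,0.5,0.4,0,0,0.015,36],
    [-5.5,1.1,0.6,0,0,0.034,36],
    [-8.6,1.7,0.6,0,0,0.053,36],
    [-11.8,2.2,0.6,0,0,0.072,36],
    [-15,2.8,0.6,0,0,0.091,36],
    [-18.2,3.3,0.6,0,0,0.11,36],
    [-21.4,3.8,0.6,0,0,0.13,36],
    [-24.7,4.2,0.6,0,0,0.147,36],
  ],
)

```text
clock: 37.2
eef_pos: [580.9, 32.3, 35.9]
tcp_rot: [-1.708, 1.487, -1.801]
contact_force: [-0.3, -0.3, 0.6]
opening: 0.424
```

```bash
python3 arc.py
python3 - <<'E'
from m import *
s=r.sense()
im,d=vision.grab_frame('wrist');np.savez('pics/w9.npz',im=im,d=d,p=s['eef_pos'],rot=s['tcp_rot']);save('w9',np.clip(im*1.8,0,255).astype(np.uint8))
E
```

```text
37.2 [580.9  32.3  35.9] r 184.2 th 84.1 phi 0.695 Ft -0.32 [-0.3 -0.3  0.6] op 36.015816259862284 tz -5.35
```

View pics/w9.png

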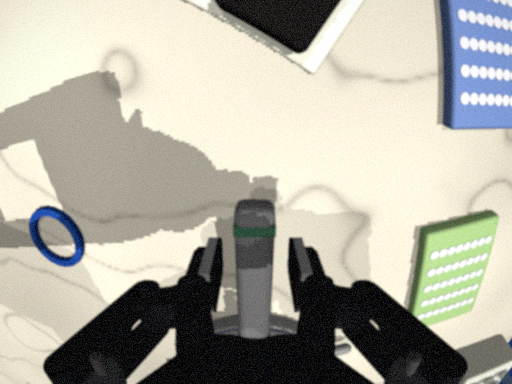

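The handle sits centred and free between the fingers, u 235–274. Now open and lift straight up.

Emit:
step_arm(
  rows=[
    [0,0,0,0,0,0,50],
    [0,0,0,0,0,0,60],
    [0,0,0,0,0,0,60],
    [0,0,6,0,0,0,60],
    [0,0,20,0,0,0,60],
    [0,0,45,0,0,0,60],
    [0,0,75,0,0,0,60],
    [0,0,105,0,0,0,60],
  ],
)

```text
clock: 38.25
eef_pos: [580.4, 32.3, 142.8]
tcp_rot: [-1.71, 1.488, -1.802]
contact_force: [-1.1, 0.6, -0.8]
opening: 0.703
```

Emit:
step_arm(
  rows=[
    [-10,10,10,0,0,0,60],
    [-30,30,20,0,0,0,60],
    [-55,55,25,0,0,0,60],
    [-80,80,30,0,0,0,60],
    [-100,105,30,0,0,0,60],
    [-110,120,30,0,0,0,60],
    [-110,120,30,0,0,0,60],
    [-110,120,30,0,0,0,60],
  ],
)

```text
clock: 39.25
eef_pos: [470.8, 152.0, 172.7]
tcp_rot: [-1.706, 1.487, -1.798]
contact_force: [-0.3, 0.1, -0.6]
opening: 0.704
```

```bash
python3 bend.py 9; python3 ba.py 9
python3 - <<'E'
from m import *
s=r.sense();print(s['clock'],s['eef_pos'],s['contact_force'])
c=np.array([562,-151.])
for cam in ('scene','top'):
    F=np.load(f'pics/{cam}9.npz');save(cam+'9f',np.clip(F['im']*1.5,0,255).astype(np.uint8));X=cloud(cam,F)
    a=np.radians(84);h=np.array([np.cos(a),np.sin(a)]);l=np.array([-h[1],h[0]]);S=(X[...,:2]-c)@h;T=(X[...,:2]-c)@l
    for lo,hi,w in ((-30,-22,20),(22,27,20),(60,95,7),(105,150,8),(150,205,8)):
        m=(S>lo)&(S<hi)&(abs(T)<w)&(X[...,2]>47)&(X[...,2]<80);print(cam,lo,hi,np.median(X[...,2][m]).round(1),np.median(T[m]).round(1))
E
```

```text
scene 9 handle 83.99 ring [ 564.7 -152.1] 86.32097625732422 bend 0.041 ztop 61.48695019084039
top 9 handle 83.88 ring [ 563.  -153.1] 84.3941879272461 bend 0.009 ztop 61.94394577141975
39.35 [470.85327529 151.761009   172.69266858] [ 0.62717471 -0.61331101  0.61719019]
scene -30 -22 62.2 -2.5
scene 22 27 60.2 -1.3
scene 60 95 63.1 -0.8
scene 105 150 62.7 -0.6
scene 150 205 62.3 -0.6
top -30 -22 62.7 1.7
top 22 27 62.4 1.8
top 60 95 62.0 0.2
top 105 150 62.9 0.1
top 150 205 63.0 0.1
```

View pics/scene9c.png

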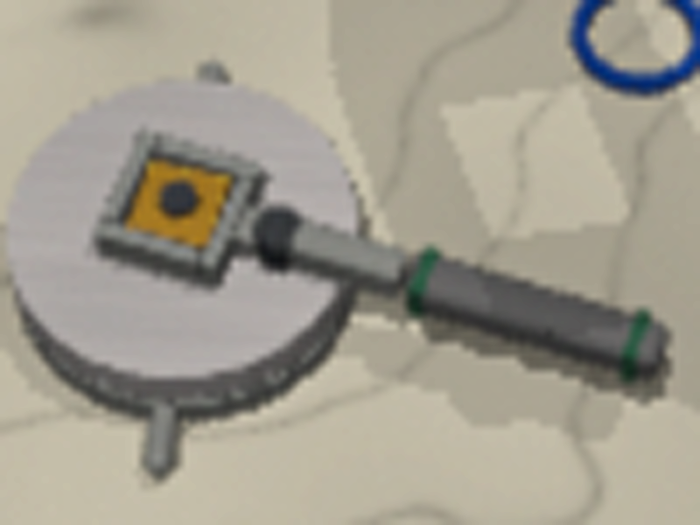

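View pics/scene9f.png

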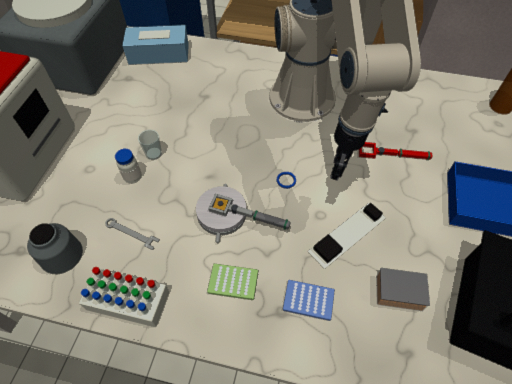

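Run:
```python
from h import *
for cam,(x,y,w,h) in (('scene',(205,188,32,30)),):
  A={k:np.load(f'pics/{cam}{k}.npz')['im'].astype(np.float32).mean(2)[y:y+h,x:x+w] for k in (6,7,8,9)}
  for k in (6,7,8): print(k,cv2.phaseCorrelate(A[k],A[9]),abs(A[k]-A[9]).mean())
  B=np.load(f'pics/{cam}5.npz')['im'].astype(np.float32).mean(2)[y:y+h,x:x+w];print('5',abs(B-A[9]).mean())
  save('cmp',np.hstack([cv2.resize(np.load(f'pics/{cam}{k}.npz')['im'][y:y+h,x:x+w+25],None,fx=6.5,fy=6.5,interpolation=cv2.INTER_CUBIC) for k in (8,9)]))
```

```text
6 ((-0.108282706246424, -0.10515796729553983), 1.0018039559324583) 6.679514
7 ((-0.11045907736138005, -0.035048223174634074), 0.9839511066675186) 6.9225698
8 ((0.013856407314111863, -0.08356616284670793), 1.0185213888684908) 7.25382
5 8.864583
```

View pics/cmp.png

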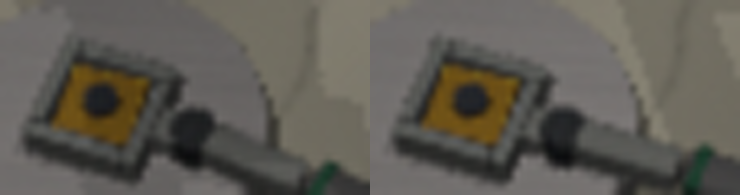

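The ring is the same in both pictures, with the handle bent on the left and straight on the right. Handing in.

```bash
python3 -c "
from h import *
s=r.sense();print(s['clock'],s['qvel'].round(3));print(order.sign_off())"
```

```text
39.35 [-0.003 -0.     0.     0.    -0.001  0.003]
the job is handed in; nothing more can be done
None
```

I handed the job in at about 39 s. The wrench is on the nut, its joint gave, and I let go of it; no verdict is reported.

- **Seating:** I gripped the grey wrench near its collar and levelled out an 0.08 rad droop. I then lowered the ring over the nut with almost no contact force, and after release the handle top lay flat at z ≈ 63 mm.
- **Turning:** I pushed the handle clockwise with the open fingers at about 185 mm. The nut reached home after about 0.73 rad of arm travel, where the force rose from about 2–3 N to a level 9–10 N.
- **Joint:** I stopped at a bend I estimate at 0.11–0.13 rad, backed off until the handle was straight, then opened and lifted clear.

**Last checks:**
- The ring is flat around the nut.
- The other things look unmoved in the scene picture.
- The handle is at about 84° in both cameras.
- The two cameras disagree on the remaining bend: 0.009 rad from the top view and 0.041 rad from the scene view. The limit is 0.03 rad. I put the scene value down to a roughly 2° bias in its ring angle, since it showed the same offset earlier while the handle was still straight.
- While bent, the direct camera readings were 0.070 and 0.106 rad, lower than my estimate from pad travel and the handle's change of angle, and the lower one is right at the 0.07 limit for having given.

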